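Change over the finishing supplies on the bench shelf

TASK

First clear the tall empty bottles off the low shelf, standing each one upright in a cell of its own in the divided crate. Only when they are all in the crate, put every squat full jar on the shelf in one neat straight row along the shelf's middle line: upright, the first close up to the bookend and the rest side by side after it with well under a finger's breadth between neighbours. Leave the tools and the wood block on the bench where they are.

Things in the scene. Friction and masses are not known exactly. Their poses are not given: they have to be found in the camera images.
- shelf: Low white riser shelf, fixed on the bench. Board 440 mm long (its y), 130 mm deep (its x), top face 80 mm above the origin, which is on the bench under the middle. Aluminium lips 6 mm thick along the front and back edges stand 8 mm above the board (at x = 65 to 71 mm either way); ends open. Middle line = its y axis.
- bookend: Dark steel bookend screwed to the shelf near its left (+y) end: upright plate 90 mm wide (x), 60 mm high, 4 mm thick. Origin at board level on the face looking to -y, on the shelf's middle line; axes as the shelf's. The row starts at this face and runs to -y. A 30 mm foot, 3 mm thick, lies on the +y side.
- crate: Open wooden crate, 150 x 150 mm and 50 mm high, fixed on the bench, divided by a cross of 6 mm walls (full height) into 2 x 2 cells, each 66 x 66 mm inside. Outer walls and floor are 6 mm thick. Origin under its centre on the bench.
- cell0 (a point): Centre of the floor of one of the crate's four cells (6 mm above the bench).
- cell1 (a point): Centre of the floor of one of the crate's four cells (6 mm above the bench).
- cell2 (a point): Centre of the floor of one of the crate's four cells (6 mm above the bench).
- cell3 (a point): Centre of the floor of one of the crate's four cells (6 mm above the bench).
- bottle0: Tall empty amber bottle with a black cap, 120 mm high: straight body 48 mm in diameter up to 90 mm, then a shoulder and a 26 mm cap. Origin at the centre of its underside, z up the bottle. About 0.12 kg. Starts standing on the shelf; may be absent.
- bottle1: Tall empty amber bottle with a black cap, 120 mm high: straight body 48 mm in diameter up to 90 mm, then a shoulder and a 26 mm cap. Origin at the centre of its underside, z up the bottle. About 0.12 kg. Starts standing on the shelf; may be absent.
- bottle2: Tall empty amber bottle with a black cap, 120 mm high: straight body 48 mm in diameter up to 90 mm, then a shoulder and a 26 mm cap. Origin at the centre of its underside, z up the bottle. About 0.12 kg. Starts standing on the shelf; may be absent.
- jar0: Squat full amber jar with a black lid, a plain cylinder 56 mm in diameter and 64 mm high. Origin at the centre of its underside, z up the jar. About 0.22 kg. Starts standing on the bench; may be absent.
- jar1: Squat full amber jar with a black lid, a plain cylinder 56 mm in diameter and 64 mm high. Origin at the centre of its underside, z up the jar. About 0.22 kg. Starts standing on the bench; may be absent.
- jar2: Squat full amber jar with a black lid, a plain cylinder 56 mm in diameter and 64 mm high. Origin at the centre of its underside, z up the jar. About 0.22 kg. Starts standing on the bench; may be absent.
- jar3: Squat full amber jar with a black lid, a plain cylinder 56 mm in diameter and 64 mm high. Origin at the centre of its underside, z up the jar. About 0.22 kg. Starts standing on the bench; may be absent.
- jar4: Squat full amber jar with a black lid, a plain cylinder 56 mm in diameter and 64 mm high. Origin at the centre of its underside, z up the jar. About 0.22 kg. Starts standing on the bench; may be absent.
- mallet: Bystander: hammer with a wooden handle lying on the bench to the right, behind the crate. Leave alone.
- graver: Bystander: wooden-handled screwdriver-like hand tool lying on the bench beyond the shelf. Leave alone.
- stock: Bystander: dark wood block 90 x 50 x 35 mm on the bench beyond the shelf's left end. Leave alone.

How it is judged:
By the outcome, as a careful person would: the job done as asked, in the order asked, and still so for the second after the job is handed in, with the robot touching nothing.
Of jar0, jar1, jar2, jar3, jar4 only 4 to 5 are there at a start; the rules pass over those that are not, and their reading is None.
Of bottle0, bottle1, bottle2 only 2 to 3 are there at a start; the rules pass over those that are not, and their reading is None.
At some moment in a run one of jar0, jar1, jar2, jar3, jar4 may be knocked a few centimetres aside while the robot is not near it.
It also fails if it takes over 210 s, if anything falls off the work surface, if the arm or the gripper's body presses on something with over 40 N, if the wrist force passes 120 N, or if a joint passes its speed limit or range.

ROBOT

A 7-joint arm with a two-finger parallel gripper is mounted at the origin on the work surface. World frame = base frame: x ahead of the robot, y to its left, z up, the work surface at z = 0. Lengths are in m, angles in rad, forces in N, time in s.
With the tool pointing down it reaches from about 0.4 to 0.85 m from the base axis. Payload 10.4 kg.
Tool frame: the origin (TCP) lies at the very end of the fingers, on their centre line; the grasp point (between the pads) lies 19 mm behind it; z points along the fingers, y is the line along which they close (so a half turn about z gives the same grasp; the last joint's range is limited). The gripper opens to 85 mm and grips with 20 to 120 N. Pads are 22 mm wide; open, the fingers measure 114 mm over their backs; the gripper's body (76 mm by 85 mm) begins 54 mm behind the grasp point. The pads swing forward as they close: fully open they stand 13 mm farther back than shut.
Start: joints at [1.168, 0.332, -0.065, 1.46, 0.022, 1.35, -0.088], TCP at [0.232, -0.58, 0.231] pointing down, gripper open.
Joint ranges: [-2.6, 2.6], [-0.5, 2.12], [-1.47, 1.34], [0.16, 2.42], [-1.27, 4.41], [0.06, 2.06], [-2.6, 2.6]. Speed limits (rad/s): [2.22, 2.22, 2.79, 2.79, 3.14, 3.14, 3.14].

INTERFACE

Orientations are given as a unit quaternion [x, y, z, w].
In Python, from workcell import manip, optics gives the robot as it stands.
- The arm moves only by the tool jog_arm, never from a script. Its arguments are lists of equal length, an entry for each row: "dr": the turn, a rotation vector about the tool's x, y, z normalised to -1 to 1, where 1 is 4 degrees, a list of three; "translation": the shift along the tool's x, y, z normalised to -1 to 1, where 1 is 0.025 m, a list of three; "jaw": the opening, from 0 (shut) to 1 (fully open). A call has 1 to 10 rows; each row shifts and turns the commanded pose from where the row before left it, along the tool's axes as they then stand; what a row does not reach is not made up. A row lasts 1/10 s, in which the tool goes at most 50 mm and 8.59 degrees, less where a joint would pass 70% of its speed; a pose out of reach is approached as far as the arm can. A call with a number of a shift or a turn outside -1 to 1 is refused whole. A call with a gripper value outside its range is refused whole. The fingers move at their own pace and stop on an object; "squeeze" is the grip in N (left out, the last holds). Time passes only in rows, so rows that do not move let the fingers close. It gives the time, the measured TCP pose, the force, the opening and the grip force at its end, in the units of the state.
- manip.get_obs(): the state, without advancing time (a new reading comes with each control period).
- optics.camera(name): name is "scene" or "side" or "wrist"; returns a dict with "color" (400x640x3 uint8, red, green, blue), "mtx" (3x3 intrinsics, pixels), "k1" (the pictures are not rectified: a ray, as slopes to the right and down, at radius r is drawn at 1 + k1 r^2 times it, then the intrinsics apply), "R" (3x3) and "t" (3): a world point X has camera coordinates R X + t. Camera axes: x right, y down, z forward; pixel columns grow to the right and rows downward; lengths in m; the calibration is good to about 2 mm. A picture is of the moment at which its call begins. There is no depth.
- manip.hand_in(): hands the job in; it is judged then, once.
The state is a dict: "clock": time; "joint_pos": joint angles; "joint_velocities": joint speeds; "tau": joint torques, N m; "position": TCP position; "ee_rot": TCP orientation; "ft_force": force on the tool from outside, world axes, zero at the start; "torque": the same for the moment, N m; "grip_width": opening from 0.0 (shut) to 1.0 (fully open); "grasp_force": force on a finger pad.
Only numpy, scipy, OpenCV 4.12 (cv2) and the standard library are available. Lean on these libraries where they do the work, as an engineer would, in place of code of your own. Each camera call takes 0.05 s, during which the arm holds its last target. There are 200 camera calls.

## Working session

There is one attempt and no reset: what is moved stays moved. The work goes in short steps, Python scripts to look and compute and a tool call to move; the robot and the scene stay as the last step left them, time stands still between calls to the robot, and variables do not carry over. Pictures are saved under pics/ and viewed, at most 14 in all, crops included, and the job is handed in when it is done.

Besides the shell and the picture viewer there is one more tool, called as name(argument=value, ...) on one line, values as JSON. jog_arm: Moves the arm, as the interface text tells. Scaled input: -1 to 1 covers 0.025 m each way for a shift and 4 degrees each way for a turn. Its arguments: {"type":"object","properties":{"dr":{"type":"array","items":{"type":"array","items":{"type":"number"}}},"translation":{"type":"array","items":{"type":"array","items":{"type":"number"}}},"jaw":{"type":"array","items":{"type":"number"}},"squeeze":{"type":"number"}},"required":["dr","translation","jaw"]}

```bash
mkdir -p pics; cat > h.py <<'E'
import numpy as np, cv2
from workcell import manip, optics
def shot(n,f=None):
    c=optics.camera(n)
    if f: cv2.imwrite('pics/'+f,c['color'][:,:,::-1])
    return c
def ray(c,u,v):
    K=np.array(c['mtx']);x=(u-K[0,2])/K[0,0];y=(v-K[1,2])/K[1,1]
    a,b=x,y
    for _ in range(20):
        s=1+c['k1']*(a*a+b*b);a,b=x/s,y/s
    R=np.array(c['R']);t=np.array(c['t'])
    return -R.T@t, R.T@np.array([a,b,1])
def onz(c,u,v,z):
    o,d=ray(c,u,v);return o+d*(z-o[2])/d[2]
def proj(c,X):
    p=np.array(c['R'])@np.array(X)+np.array(c['t']);a,b=p[:2]/p[2];s=1+c['k1']*(a*a+b*b)
    K=np.array(c['mtx']);return K[0,0]*a*s+K[0,2],K[1,1]*b*s+K[1,2]
E
python3 - <<'E'
from h import *
for n in('scene','side','wrist'):
    c=shot(n,n+'0.png');print(n,np.round(-np.array(c['R']).T@c['t'],3),np.round(np.array(c['R'])[2],2),np.array(c['mtx'])[0,0],c['k1'])
print(manip.get_obs())
E
```

```text
scene [ 1.147 -0.134  0.839] [-0.59  0.14 -0.79] 399.5761037265288 -0.015704482461810138
side [0.02  0.958 0.777] [ 0.43 -0.73 -0.53] 439.46802172772607 -0.05235171276059306
wrist [ 0.309 -0.551  0.372] [-0.3  -0.12 -0.95] 283.0183508907171 -0.028922589976162233
{'clock': 0.15, 'joint_pos': array([ 1.16841233,  0.33269872, -0.06469   ,  1.46074835,  0.02159632,
        1.34987885, -0.08852993]), 'joint_velocities': array([ 0.00244927, -0.00188895, -0.00054748, -0.00185368, -0.00049529,
        0.00091647,  0.00080057]), 'tau': array([ 2.40682180e-03, -6.25828242e+01,  5.03899623e-02, -3.91854036e+01,
        1.64092152e-02,  7.44787103e-03, -4.29859813e-05]), 'position': array([ 0.23159336, -0.58020974,  0.23071617]), 'ee_rot': array([ 9.82026691e-01,  1.88741381e-01, -1.19534896e-04, -5.05169093e-04]), 'ft_force': array([ 0.23076335, -0.49621397, -0.1089272 ]), 'torque': array([-0.00078974, -0.0481299 ,  0.02674532]), 'grasp_force': 0.0, 'grip_width': 1.0014149856539365}
```

View pics/scene0.png

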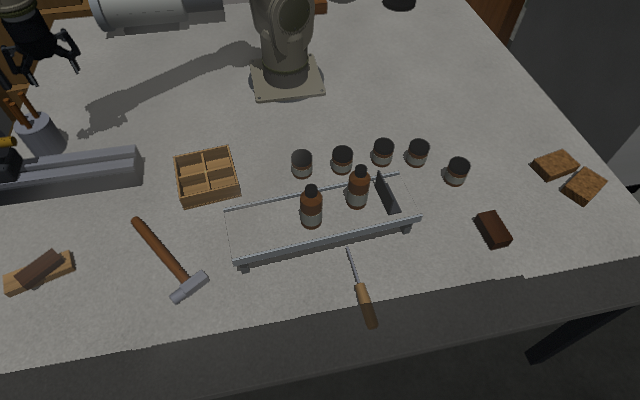

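View pics/side0.png

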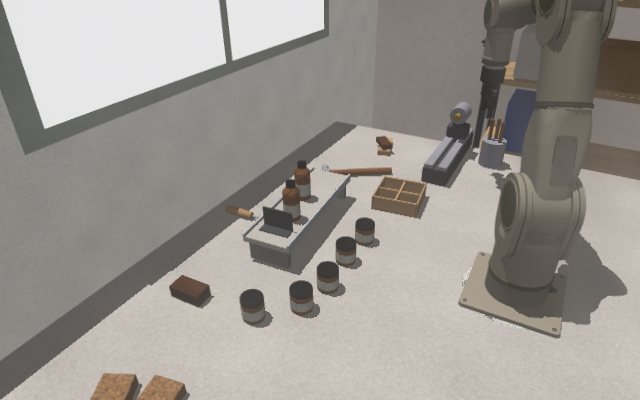

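The scene picture shows 2 bottles with caps near (311,190) and (360,171). There are 5 jars with lids near (302,158), (343,153), (384,145), (419,146) and (458,164). The crate is at about (207,175), the shelf corners at about (225,210), (235,265), (420,215) and (377,175), and the bookend at (388,193). The side picture shows the same items. Next I'll take a closer crop and masks.

```bash
python3 - <<'E'
from h import *
a=cv2.imread('pics/scene0.png')
b=cv2.resize(a[130:280,165:485],None,fx=2.5,fy=2.5,interpolation=cv2.INTER_CUBIC);cv2.imwrite('pics/z0.png',b)
for n in('scene','side'):
    g=cv2.imread(f'pics/{n}0.png');m=(g.max(2)<55).astype('uint8')
    k,l,s,ce=cv2.connectedComponentsWithStats(m)
    print(n,[(s[i].tolist(),ce[i].round(1).tolist()) for i in range(1,k) if 30<s[i,4]<900 and (s[i,0]>150)])
E
```

```text
scene [([182, 0, 42, 13, 383], [203.2, 5.9]), ([250, 0, 19, 25, 278], [258.6, 8.9]), ([279, 0, 31, 36, 895], [293.9, 15.9]), ([382, 0, 34, 11, 314], [399.2, 4.4]), ([269, 18, 18, 45, 197], [275.8, 46.2]), ([254, 44, 55, 45, 790], [283.5, 72.9]), ([371, 138, 23, 29, 365], [382.2, 148.9]), ([404, 139, 25, 29, 364], [417.2, 149.6]), ([331, 146, 22, 29, 367], [341.5, 156.5]), ([292, 149, 20, 19, 271], [302.4, 158.5]), ([443, 157, 27, 30, 411], [456.6, 168.3]), ([528, 160, 28, 22, 196], [540.3, 171.3]), ([354, 164, 13, 14, 145], [360.2, 170.8]), ([374, 171, 20, 44, 371], [383.7, 193.4]), ([345, 177, 23, 32, 226], [355.2, 192.4]), ([179, 180, 5, 16, 33], [181.2, 189.0]), ([305, 184, 13, 14, 153], [310.7, 190.6]), ([559, 184, 30, 23, 236], [573.2, 195.6]), ([626, 184, 14, 10, 90], [632.9, 187.8]), ([300, 199, 21, 16, 134], [309.0, 208.6]), ([472, 210, 41, 40, 637], [493.2, 231.8]), ([300, 213, 21, 16, 45], [308.1, 224.2]), ([399, 224, 13, 10, 47], [404.2, 227.4]), ([476, 278, 34, 6, 61], [491.0, 280.7]), ([630, 293, 10, 8, 35], [633.9, 296.8]), ([366, 302, 13, 27, 124], [373.1, 315.7]), ([498, 318, 10, 13, 34], [502.5, 322.9]), ([454, 332, 20, 8, 60], [463.7, 335.4])]
side [([480, 67, 14, 50, 330], [485.8, 92.9]), ([298, 163, 8, 5, 31], [301.5, 165.3]), ([287, 180, 8, 8, 45], [290.5, 184.4])]
```

View pics/z0.png

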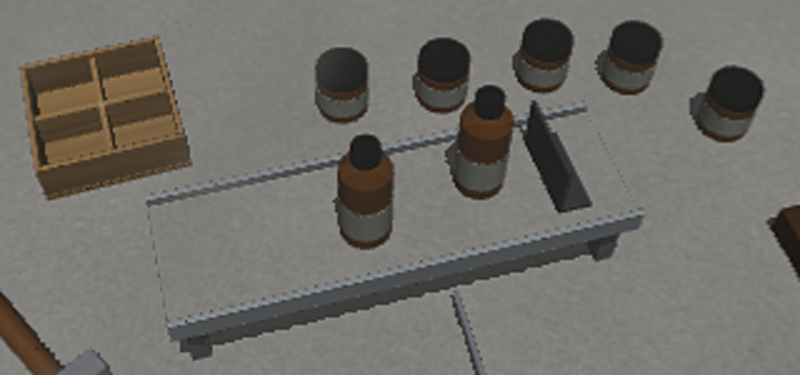

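The crop shows clear lid ellipses, the crate cross at zoom (104,103), the back lip from (149,200) to (585,106), and the front lip from (169,328) to (641,215). The bookend plate runs from (533,103) to (562,208).

```bash
cat >> h.py <<'E'
def topcircle(c,u,v,z,r,bbox):
    """refine centre so circle's projected right and top extremes meet bbox (right,top)"""
    p=onz(c,u,v,z)
    th=np.linspace(0,2*np.pi,90)
    for _ in range(8):
        q=np.array([proj(c,p+[r*np.cos(t),r*np.sin(t),0]) for t in th])
        u0,v0=proj(c,p)
        p=onz(c,u0+bbox[0]-q[:,0].max(),v0+bbox[1]-q[:,1].min(),z)
    return p
E
python3 - <<'E'
from h import *
c=optics.camera('scene');s=optics.camera('side')
Z=lambda x,y,z:onz(c,165+x/2.5-.3,130+y/2.5-.3,z)
print('crate',Z(104,103,.05).round(3));
q=[Z(*p,.05) for p in((22,67),(158,38),(187,140),(42,170))];print(np.round(q,3),np.mean(q,0).round(3))
L=[Z(*p,.088) for p in((149,200),(585,106),(641,215),(169,328))];L=np.array(L);print(L.round(3),L.mean(0).round(3),[np.linalg.norm(L[i]-L[i-1]).round(3) for i in range(4)])
print('ang',np.degrees(np.arctan2(L[1]-L[0],1)).round(1)[:0],[np.degrees(np.arctan2(-(d[0]),d[1])).round(2) for d in(L[1]-L[0],L[2]-L[3])])
print('bookend top',Z(535,101,.14),Z(562,161,.14) )
print('bookend base',Z(526,139,.08),Z(561,209,.08) )
print('jars')
for r,t,u in((312,149,302),(353,146,342),(394,138,383),(429,139,418),(470,157,458)):
    p=topcircle(c,u,t+8,.064,.028,(r-.3,t-.2));print(p.round(3),np.round(proj(s,p),1))
for r,t,u in((367,164,360),(318,184,311)):
    p=topcircle(c,u,t+5,.2,.013,(r-.3,t-.2));print('b',p.round(3),np.round(proj(s,p),1))
E
```

```text
crate [ 0.421 -0.27   0.05 ]
[[ 0.352 -0.354  0.05 ]
 [ 0.336 -0.209  0.05 ]
 [ 0.487 -0.19   0.05 ]
 [ 0.498 -0.333  0.05 ]] [ 0.418 -0.272  0.05 ]
[[ 0.583 -0.227  0.088]
 [ 0.551  0.205  0.088]
 [ 0.687  0.213  0.088]
 [ 0.719 -0.219  0.088]] [ 0.635 -0.007  0.088] [np.float64(0.136), np.float64(0.433), np.float64(0.136), np.float64(0.433)]
ang [] [np.float64(4.27), np.float64(4.24)]
bookend top [0.57722631 0.13727796 0.14      ] [0.64981657 0.1401862  0.14      ]
bookend base [0.57414569 0.13735413 0.08      ] [0.66107166 0.14532435 0.08      ]
jars
[ 0.43  -0.021  0.064] [363.4 222.4]
[0.44  0.088 0.064] [343.5 241.3]
[0.431 0.206 0.064] [325.7 266.9]
[0.452 0.299 0.064] [299.2 286.2]
[0.537 0.38  0.064] [249.9 295.2]
b [0.614 0.077 0.2  ] [289.1 181.3]
b [ 0.648 -0.036  0.2  ] [299.9 162.4]
```

jog_arm(dr=[[0, 0, -1], [0, 0, -1], [0, 0, -1], [0, 0, -1], [0, 0, -1], [0, 0, -1], [0, 0, -1], [0, 0, -1], [0, 0, -1], [0, 0, -1]], translation=[[0, 0, -0.2], [0, 0, -0.2], [0, 0, -0.2], [0, 0, -0.2], [0, 0, -0.2], [0, 0, -0.2], [0, 0, -0.2], [0, 0, -0.2], [0, 0, -0.2], [0, 0, -0.2]], jaw=[0.85, 0.85, 0.85, 0.85, 0.85, 0.85, 0.85, 0.85, 0.85, 0.85], squeeze=30)

```text
clock: 1.25
position: [0.2317, -0.5804, 0.2814]
ee_rot: [0.858, 0.514, 0.0, -0.0]
ft_force: [-0.6, 0.4, -0.0]
grip_width: 0.848
grasp_force: 0.0
```

jog_arm(dr=[[0, 0, -1], [0, 0, -1], [0, 0, -1], [0, 0, -1], [0, 0, -1], [0, 0, -1], [0, 0, -1], [0, 0, -1], [0, 0, -0.12], [0, 0, 0]], translation=[[0, 0, -0.1], [0, 0, -0.1], [0, 0, -0.1], [0, 0, -0.1], [0, 0, -0.1], [0, 0, -0.1], [0, 0, -0.1], [0, 0, -0.1], [0, 0, 0], [0, 0, 0]], jaw=[0.85, 0.85, 0.85, 0.85, 0.85, 0.85, 0.85, 0.85, 0.85, 0.85])

```text
clock: 2.25
position: [0.2317, -0.5804, 0.3012]
ee_rot: [0.681, 0.732, 0.0, -0.0]
ft_force: [0.4, 0.1, 0.4]
grip_width: 0.849
grasp_force: 0.0
```

jog_arm(dr=[[0, 0, 0], [0, 0, 0], [0, 0, 0], [0, 0, 0], [0, 0, 0], [0, 0, 0], [0, 0, 0], [0, 0, 0], [0, 0, 0], [0, 0, 0]], translation=[[1, 0.9, 0], [1, 0.9, 0], [1, 0.9, 0], [1, 0.9, 0], [1, 0.9, 0], [1, 0.9, 0], [1, 0.9, 0], [1, 0.9, 0], [1, 0.9, 0], [1, 0.9, 0]], jaw=[0.85, 0.85, 0.85, 0.85, 0.85, 0.85, 0.85, 0.85, 0.85, 0.85])

```text
clock: 3.25
position: [0.4382, -0.3133, 0.3013]
ee_rot: [0.681, 0.732, -0.0, 0.0]
ft_force: [-0.1, -1.1, -0.1]
grip_width: 0.851
grasp_force: 0.0
```

jog_arm(dr=[[0, 0, 0], [0, 0, 0], [0, 0, 0], [0, 0, 0], [0, 0, 0], [0, 0, 0], [0, 0, 0], [0, 0, 0], [0, 0, 0], [0, 0, 0]], translation=[[1, 0.9, 0], [1, 0.9, 0], [1, 0.9, 0], [1, 0.9, 0], [1, 0.9, 0], [1, 0.9, 0], [1, 0.9, 0], [1, 0.9, 0], [1, 0.9, 0], [0, 0, 0]], jaw=[0.85, 0.85, 0.85, 0.85, 0.85, 0.85, 0.85, 0.85, 0.85, 0.85])

```text
clock: 4.25
position: [0.6243, -0.0698, 0.3005]
ee_rot: [0.679, 0.734, 0.001, -0.001]
ft_force: [-1.0, 0.7, 0.2]
grip_width: 0.85
grasp_force: 0.0
```

```bash
python3 - <<'E'
from h import *
c=shot('wrist','w1.png');print(manip.get_obs()['position'])
print('bottle cap centres',[np.round(proj(c,p),0) for p in([.648,-.036,.2],[.614,.077,.2],[.563,.139,.14],[.419,-.271,.05])])
E
```

```text
[ 0.62349561 -0.07243878  0.30059835]
bottle cap centres [array([351., 164.]), array([323.,  12.]), array([271., -50.]), array([186., 277.])]
```

View pics/w1.png

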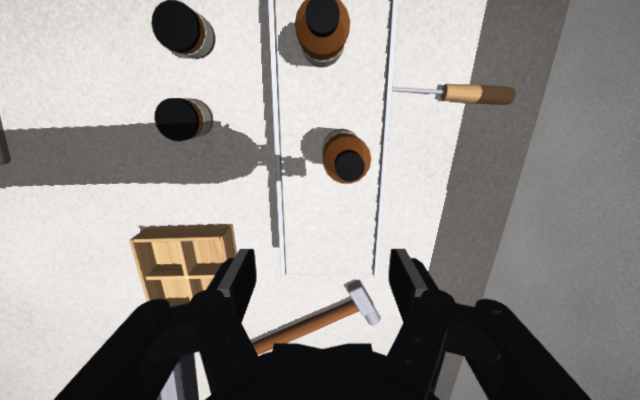

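The wrist view shows caps at (349,165) and (322,15). These match the predictions within 3 px. The crate cross is at about (189,273) and the shelf's right end at row 275. The lips run at columns 280 and 379.

```bash
python3 - <<'E'
from h import *
c=shot('wrist')
im=c['color'];hsv=cv2.cvtColor(im,cv2.COLOR_RGB2HSV)
for u,v,z in((349,165,.2),(322.5,15,.2),(189,273,.05),(178,27,.064),(179,119.5,.064)):
    print(u,v,onz(c,u,v,z).round(4))
g=cv2.cvtColor(im,cv2.COLOR_RGB2GRAY)
for r in(100,180,230,260): print(r,g[r,268:290].tolist(),g[r,370:398].tolist())
m=(im.max(2)<45).astype('uint8');k,l,s,ce=cv2.connectedComponentsWithStats(m)
print([(s[i].tolist(),ce[i].round(1).tolist()) for i in range(1,k) if s[i,4]>100])
E
```

```text
349 165 [ 0.6453 -0.0403  0.2   ]
322.5 15 [0.6136 0.0721 0.2   ]
189 273 [ 0.4229 -0.266   0.05  ]
178 27 [0.4401 0.0838 0.064 ]
179 119.5 [ 0.4337 -0.0241  0.064 ]
100 [105, 108, 108, 107, 113, 168, 234, 238, 238, 226, 150, 146, 214, 236, 238, 238, 239, 239, 238, 235, 233, 234] [230, 232, 234, 233, 232, 233, 235, 236, 236, 235, 234, 233, 233, 229, 161, 84, 82, 175, 229, 237, 238, 237, 234, 234, 232, 232, 233, 233]
180 [203, 120, 106, 107, 106, 105, 103, 103, 103, 134, 169, 173, 170, 145, 131, 200, 237, 241, 241, 239, 239, 240] [235, 236, 237, 238, 239, 239, 238, 233, 189, 110, 82, 115, 204, 235, 237, 238, 236, 235, 236, 235, 234, 234, 234, 236, 236, 235, 234, 234]
230 [232, 233, 234, 232, 199, 122, 105, 103, 104, 106, 110, 164, 222, 236, 237, 210, 138, 182, 229, 236, 237, 236] [236, 235, 234, 234, 229, 183, 99, 87, 182, 232, 237, 238, 232, 231, 235, 235, 235, 235, 235, 233, 233, 235, 234, 234, 233, 232, 231, 233]
260 [238, 238, 238, 236, 235, 234, 235, 236, 236, 235, 234, 232, 222, 221, 238, 238, 234, 199, 172, 221, 234, 233] [234, 233, 231, 186, 97, 92, 199, 236, 239, 237, 234, 233, 234, 236, 235, 235, 236, 236, 232, 162, 56, 14, 9, 12, 10, 6, 7, 9]
[([153, 0, 48, 51, 1911], [176.6, 23.9]), ([307, 0, 33, 33, 944], [322.9, 14.5]), ([156, 97, 44, 42, 1494], [177.4, 117.3]), ([336, 147, 29, 31, 697], [350.0, 161.9]), ([55, 250, 536, 150, 36950], [320.3, 351.5])]
```

```bash
cat >> h.py <<'E'
def go(X,rows=None,yaw=None):
    """tool units from current pose to X"""
    from scipy.spatial.transform import Rotation as R
    o=manip.get_obs();d=R.from_quat(o['ee_rot']).inv().apply(np.array(X)-o['position'])/.025
    n=rows or int(np.ceil(abs(d).max()));print('pos',o['position'].round(4),'units',d.round(2),'rows',n,'each',(d/n).round(3))
E
python3 - <<'E'
from h import *
c=shot('wrist')
P=[]
for r,a,b in((100,278.6,385.4),(180,281.8,380),(230,284.1,376.6),(260,285.8,374.5)):
    A=onz(c,a,r,.084);B=onz(c,b,r,.084);P.append((A+B)/2);print(np.linalg.norm(A-B).round(4),P[-1].round(4))
d=P[0]-P[-1];print(np.degrees(np.arctan2(-d[0],d[1])))
E=[onz(c,284,275,.088),onz(c,376,275,.088)];print(np.round(E,4))
o=manip.get_obs();q=o['ee_rot'];print(o['position'],np.degrees(2*np.arctan2(q[1],q[0])))
go([.646,-.038,.29])
go([.646,-.038,.137])
E
```

```text
0.1284 [0.6294 0.0116 0.084 ]
0.1286 [ 0.6363 -0.0875  0.084 ]
0.1286 [ 0.6415 -0.1591  0.084 ]
0.1282 [ 0.6452 -0.2065  0.084 ]
4.153543433167905
[[ 0.5798 -0.2339  0.088 ]
 [ 0.7136 -0.2241  0.088 ]]
[ 0.62273429 -0.07573082  0.30102089] 94.16439600706866
pos [ 0.6227 -0.0757  0.301 ] units [1.44 1.04 0.44] rows 2 each [0.719 0.519 0.22 ]
pos [ 0.6227 -0.0757  0.301 ] units [1.44 1.04 6.56] rows 7 each [0.206 0.149 0.937]
```

jog_arm(dr=[[0, 0, 0], [0, 0, 0], [0, 0, 0], [0, 0, 0], [0, 0, 0], [0, 0, 0], [0, 0, 0], [0, 0, 0], [0, 0, 0], [0, 0, 0]], translation=[[0.72, 0.52, 0], [0.72, 0.52, 0], [0, 0, 0.6], [0, 0, 0.85], [0, 0, 0.85], [0, 0, 0.85], [0, 0, 0.85], [0, 0, 0.85], [0, 0, 0.85], [0, 0, 0.86]], jaw=[0.85, 0.85, 0.85, 0.85, 0.85, 0.85, 0.85, 0.85, 0.85, 0.85])

```text
clock: 5.4
position: [0.6454, -0.0398, 0.1361]
ee_rot: [0.682, 0.732, -0.001, 0.0]
ft_force: [0.3, 0.1, 0.5]
grip_width: 0.85
grasp_force: 0.0
```

jog_arm(dr=[[0, 0, 0], [0, 0, 0], [0, 0, 0], [0, 0, 0], [0, 0, 0], [0, 0, 0], [0, 0, 0], [0, 0, 0]], translation=[[0, 0, 0], [0, 0, 0], [0, 0, 0], [0, 0, 0], [0, 0, 0], [0, 0, 0], [0, 0, 0], [0, 0, 0]], jaw=[0.85, 0.85, 0.3, 0.3, 0.3, 0.3, 0.3, 0.3], squeeze=30)

```text
clock: 6.2
position: [0.6468, -0.0376, 0.1388]
ee_rot: [0.681, 0.733, 0.0, 0.001]
ft_force: [-1.7, 0.0, 6.0]
grip_width: 0.55
grasp_force: 30.8
```

```bash
python3 - <<'E'
from h import *
go([.647,-.038,.26]);
c=shot('scene')
im=c['color'];hsv=cv2.cvtColor(im,cv2.COLOR_RGB2HSV)
m=((hsv[...,1]>70)&(hsv[...,0]>8)&(hsv[...,0]<28)).astype('uint8');m[:140]=0;m[:,:165]=0;m[215:]=0;m[:,250:]=0
n=cv2.findContours(m,0,2)[0];k=max(n,key=cv2.contourArea);h=cv2.convexHull(k)
print(cv2.approxPolyDP(h,2.5,True)[:,0].tolist())
q=np.array([[onz(c,u,v,.05)] for u,v in((174,155.5),(228.5,144.5))]);print(q.round(3))
print(np.round([proj(c,p) for p in([.389,-.308,.006],[.453,-.228,.006],[.421,-.268,.05])],0))
E
```

```text
pos [ 0.6468 -0.0376  0.1388] units [-0.02  0.02 -4.85] rows 5 each [-0.004  0.003 -0.969]
[[227, 145], [240, 195], [184, 209], [178, 194], [173, 156]]
[[[ 0.349 -0.353  0.05 ]]

 [[ 0.335 -0.207  0.05 ]]]
[[195. 175.]
 [226. 189.]
 [207. 171.]]
```

jog_arm(dr=[[0, 0, 0], [0, 0, 0], [0, 0, 0], [0, 0, 0], [0, 0, 0], [0, 0, 0]], translation=[[0, 0, -0.4], [0, 0, -0.9], [0, 0, -1], [0, 0, -1], [0, 0, -1], [0, 0, 0]], jaw=[0.3, 0.3, 0.3, 0.3, 0.3, 0.3])

```text
clock: 6.85
position: [0.6477, -0.0368, 0.2495]
ee_rot: [0.68, 0.733, 0.002, 0.002]
ft_force: [-0.0, -0.2, -0.9]
grip_width: 0.546
grasp_force: 31.3
```

jog_arm(dr=[[0, 0, 0], [0, 0, 0], [0, 0, 0], [0, 0, 0], [0, 0, 0], [0, 0, 0], [0, 0, 0], [0, 0, 0], [0, 0, 0], [0, 0, 0]], translation=[[-0.5, -0.55, 0], [-0.85, -0.94, 0], [-0.85, -0.94, 0], [-0.85, -0.94, 0], [-0.85, -0.94, 0], [-0.85, -0.94, 0], [-0.85, -0.94, 0], [-0.85, -0.94, 0], [-0.85, -0.94, 0], [-0.85, -0.94, 0]], jaw=[0.3, 0.3, 0.3, 0.3, 0.3, 0.3, 0.3, 0.3, 0.3, 0.3])

```text
clock: 7.85
position: [0.4354, -0.2578, 0.2446]
ee_rot: [0.68, 0.733, -0.0, -0.0]
ft_force: [1.4, 0.4, -0.2]
grip_width: 0.549
grasp_force: 31.3
```

jog_arm(dr=[[0, 0, 0], [0, 0, 0], [0, 0, 0], [0, 0, 0], [0, 0, 0], [0, 0, 0]], translation=[[-0.85, -0.94, 0], [-0.65, -0.72, 0], [-0.37, -0.41, 0], [0, 0, 0], [0, 0, 0], [0, 0, 0]], jaw=[0.3, 0.3, 0.3, 0.3, 0.3, 0.3])

```text
clock: 8.45
position: [0.3896, -0.3063, 0.2448]
ee_rot: [0.68, 0.734, 0.0, 0.0]
ft_force: [0.3, 0.0, -1.2]
grip_width: 0.553
grasp_force: 31.3
```

```bash
python3 - <<'E'
from h import *
go([.389,-.308,.065])
a=shot('scene');c=shot('side')
b=np.hstack([cv2.resize(x['color'][r:r+130,k:k+130,::-1],None,fx=3,fy=3,interpolation=cv2.INTER_CUBIC) for x,r,k in((a,90,140),(c,110,340))])
cv2.imwrite('pics/z1.png',b)
E
```

```text
pos [ 0.3896 -0.3063  0.2448] units [-0.07 -0.03  7.19] rows 8 each [-0.008 -0.004  0.899]
```

View pics/z1.png

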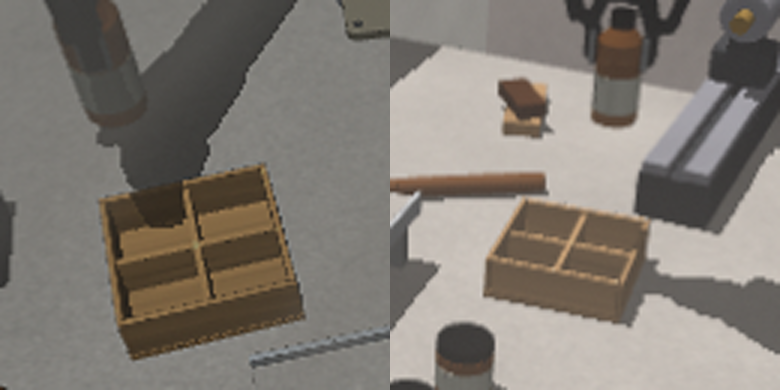

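The bottle hangs upright over the crate. The side crop puts the crate cross at (398,199).

jog_arm(dr=[[0, 0, 0], [0, 0, 0], [0, 0, 0], [0, 0, 0], [0, 0, 0], [0, 0, 0], [0, 0, 0]], translation=[[0, 0, 0.8], [0, 0, 0.9], [0, 0, 0.9], [0, 0, 0.9], [0, 0, 0.9], [0, 0, 0], [0, 0, 0]], jaw=[0.3, 0.3, 0.3, 0.3, 0.3, 0.3, 0.3])

```text
clock: 9.25
position: [0.3889, -0.3073, 0.1353]
ee_rot: [0.68, 0.733, 0.0, -0.0]
ft_force: [-0.2, 0.7, -1.3]
grip_width: 0.552
grasp_force: 31.3
```

```bash
python3 - <<'E'
from h import *
c=shot('side');print(onz(c,398.3,199.3,.05).round(4));go([.389,-.308,.065])
a=shot('scene')
b=np.hstack([cv2.resize(x['color'][r:r+130,k:k+130,::-1],None,fx=3,fy=3,interpolation=cv2.INTER_CUBIC) for x,r,k in((a,90,140),(c,110,340))])
cv2.imwrite('pics/z2.png',b)
E
```

```text
[ 0.394  -0.2136  0.05  ]
pos [ 0.3893 -0.3077  0.1359] units [-0.01 -0.01  2.84] rows 3 each [-0.004 -0.005  0.945]
```

View pics/z2.png

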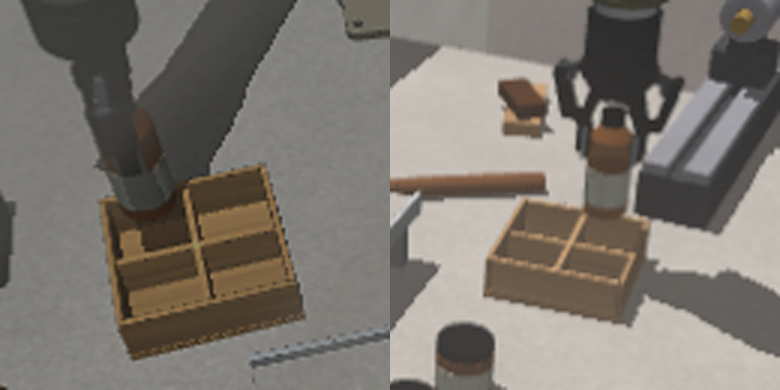

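The bottle is over the upper-left cell in the scene view, clear of the walls.

jog_arm(dr=[[0, 0, 0], [0, 0, 0], [0, 0, 0], [0, 0, 0], [0, 0, 0], [0, 0, 0], [0, 0, 0], [0, 0, 0]], translation=[[0, 0, 0.5], [0, 0, 0.5], [0, 0, 0.5], [0, 0, 0.5], [0, 0, 0.4], [0, 0, 0.2], [0, 0, 0.17], [0, 0, 0]], jaw=[0.3, 0.3, 0.3, 0.3, 0.3, 0.3, 0.3, 0.3])

```text
clock: 10.15
position: [0.3886, -0.3077, 0.0654]
ee_rot: [0.68, 0.733, 0.0, 0.0]
ft_force: [-0.4, -0.1, -0.6]
grip_width: 0.549
grasp_force: 31.3
```

jog_arm(dr=[[0, 0, 0], [0, 0, 0], [0, 0, 0], [0, 0, 0], [0, 0, 0], [0, 0, 0], [0, 0, 0], [0, 0, 0], [0, 0, 0]], translation=[[0, 0, 0], [0, 0, 0], [0, 0, 0], [0, 0, -0.4], [0, 0, -0.8], [0, 0, -1], [0, 0, -1], [0, 0, -1], [0, 0, -1]], jaw=[0.65, 0.85, 0.85, 0.85, 0.85, 0.85, 0.85, 0.85, 0.85])

```text
clock: 11.05
position: [0.3885, -0.3075, 0.1976]
ee_rot: [0.68, 0.733, -0.0, 0.0]
ft_force: [0.1, -0.4, 0.7]
grip_width: 0.848
grasp_force: 0.0
```

```bash
python3 - <<'E'
from h import *
go([.614,.074,.25])
E
```

```text
pos [ 0.3885 -0.3075  0.1976] units [14.55 10.13 -2.1 ] rows 15 each [ 0.97   0.675 -0.14 ]
```

jog_arm(dr=[[0, 0, 0], [0, 0, 0], [0, 0, 0], [0, 0, 0], [0, 0, 0], [0, 0, 0], [0, 0, 0], [0, 0, 0], [0, 0, 0], [0, 0, 0]], translation=[[0.55, 0.38, -0.5], [1, 0.7, -0.5], [1, 0.7, -0.5], [1, 0.7, -0.6], [1, 0.7, 0], [1, 0.7, 0], [1, 0.7, 0], [1, 0.7, 0], [1, 0.7, 0], [1, 0.7, 0]], jaw=[0.85, 0.85, 0.85, 0.85, 0.85, 0.85, 0.85, 0.85, 0.85, 0.85])

```text
clock: 12.05
position: [0.5377, -0.0546, 0.2482]
ee_rot: [0.68, 0.733, 0.0, -0.0]
ft_force: [0.8, -0.2, 0.4]
grip_width: 0.852
grasp_force: 0.0
```

jog_arm(dr=[[0, 0, 0], [0, 0, 0], [0, 0, 0], [0, 0, 0], [0, 0, 0], [0, 0, 0], [0, 0, 0], [0, 0, 0], [0, 0, 0]], translation=[[1, 0.7, 0], [1, 0.7, 0], [1, 0.7, 0], [1, 0.7, 0], [0.6, 0.4, 0], [0.4, 0.25, 0], [0, 0, 0], [0, 0, 0], [0, 0, 0]], jaw=[0.85, 0.85, 0.85, 0.85, 0.85, 0.85, 0.85, 0.85, 0.85])

```text
clock: 12.95
position: [0.6139, 0.0726, 0.2482]
ee_rot: [0.681, 0.732, -0.0, 0.0]
ft_force: [-0.9, -0.6, 0.2]
grip_width: 0.849
grasp_force: 0.0
```

```bash
python3 - <<'E'
from h import *
go([.614,.074,.137])
E
```

```text
pos [0.6139 0.0726 0.2482] units [0.06 0.01 4.45] rows 5 each [0.012 0.001 0.889]
```

jog_arm(dr=[[0, 0, 0], [0, 0, 0], [0, 0, 0], [0, 0, 0], [0, 0, 0], [0, 0, 0], [0, 0, 0], [0, 0, 0], [0, 0, 0]], translation=[[0, 0, 0.7], [0, 0, 0.9], [0, 0, 0.9], [0, 0, 0.9], [0, 0, 0.7], [0, 0, 0.35], [0, 0, 0], [0, 0, 0], [0, 0, 0]], jaw=[0.85, 0.85, 0.85, 0.85, 0.85, 0.85, 0.85, 0.85, 0.85])

```text
clock: 13.85
position: [0.6147, 0.0738, 0.138]
ee_rot: [0.681, 0.733, 0.001, 0.001]
ft_force: [0.8, 0.6, 0.1]
grip_width: 0.851
grasp_force: 0.0
```

jog_arm(dr=[[0, 0, 0], [0, 0, 0], [0, 0, 0], [0, 0, 0], [0, 0, 0], [0, 0, 0], [0, 0, 0], [0, 0, 0], [0, 0, 0], [0, 0, 0]], translation=[[0, 0, 0], [0, 0, 0], [0, 0, 0], [0, 0, 0], [0, 0, 0], [0, 0, -0.4], [0, 0, -0.9], [0, 0, -1], [0, 0, -1], [0, 0, -1]], jaw=[0.3, 0.3, 0.3, 0.3, 0.3, 0.3, 0.3, 0.3, 0.3, 0.3])

```text
clock: 14.85
position: [0.614, 0.0739, 0.2458]
ee_rot: [0.68, 0.733, 0.0, 0.0]
ft_force: [0.6, 0.1, -1.2]
grip_width: 0.558
grasp_force: 31.2
```

```bash
python3 - <<'E'
from h import *
go([.453,-.229,.25])
E
```

```text
pos [0.614  0.0739 0.2458] units [-11.61  -7.32  -0.17] rows 12 each [-0.967 -0.61  -0.014]
```

jog_arm(dr=[[0, 0, 0], [0, 0, 0], [0, 0, 0], [0, 0, 0], [0, 0, 0], [0, 0, 0], [0, 0, 0], [0, 0, 0], [0, 0, 0], [0, 0, 0]], translation=[[-0.5, -0.3, 0], [-1, -0.63, 0], [-1, -0.63, 0], [-1, -0.63, 0], [-1, -0.63, 0], [-1, -0.63, 0], [-1, -0.63, 0], [-1, -0.63, 0], [-1, -0.63, 0], [-1, -0.63, 0]], jaw=[0.3, 0.3, 0.3, 0.3, 0.3, 0.3, 0.3, 0.3, 0.3, 0.3])

```text
clock: 15.85
position: [0.4814, -0.1755, 0.2439]
ee_rot: [0.681, 0.733, -0.0, -0.0]
ft_force: [0.4, -0.1, -0.7]
grip_width: 0.553
grasp_force: 31.3
```

jog_arm(dr=[[0, 0, 0], [0, 0, 0], [0, 0, 0], [0, 0, 0], [0, 0, 0], [0, 0, 0], [0, 0, 0], [0, 0, 0], [0, 0, 0], [0, 0, 0]], translation=[[-1, -0.63, 0], [-0.7, -0.45, 0], [-0.41, -0.27, 0], [0, 0, 0], [0, 0, 0.6], [0, 0, 0.9], [0, 0, 0.9], [0, 0, 0.9], [0, 0, 0.9], [0, 0, 0]], jaw=[0.3, 0.3, 0.3, 0.3, 0.3, 0.3, 0.3, 0.3, 0.3, 0.3])

```text
clock: 16.85
position: [0.452, -0.227, 0.1367]
ee_rot: [0.68, 0.733, -0.0, -0.002]
ft_force: [-0.0, -0.2, -1.4]
grip_width: 0.55
grasp_force: 31.4
```

```bash
python3 - <<'E'
from h import *
go([.453,-.229,.066])
c=shot('side')
a=shot('scene')
b=np.hstack([cv2.resize(x['color'][r:r+130,k:k+130,::-1],None,fx=3,fy=3,interpolation=cv2.INTER_CUBIC) for x,r,k in((a,90,140),(c,110,340))])
cv2.imwrite('pics/z3.png',b)
E
```

```text
pos [ 0.452  -0.227   0.1367] units [-0.09  0.04  2.83] rows 3 each [-0.03   0.015  0.942]
```

View pics/z3.png

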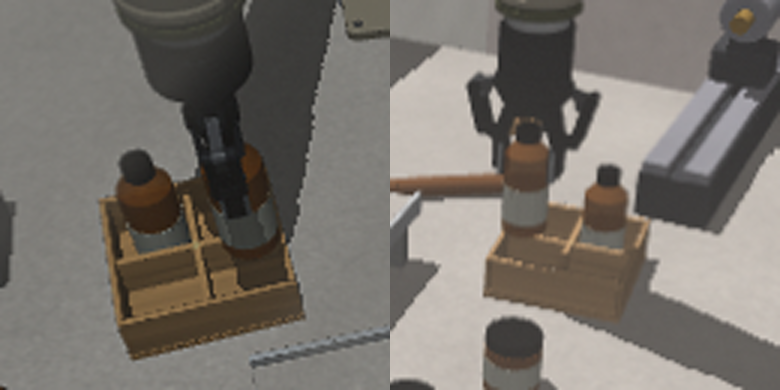

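Bottle 1 stands in its cell and bottle 2 is above the diagonal cell. The nearest jar, zoom (465,350) → (515,350), has been knocked aside, so I'll re-measure the jars after this placing.

jog_arm(dr=[[0, 0, 0], [0, 0, 0], [0, 0, 0], [0, 0, 0], [0, 0, 0], [0, 0, 0], [0, 0, 0], [0, 0, 0]], translation=[[0, 0, 0.5], [0, 0, 0.5], [0, 0, 0.5], [0, 0, 0.5], [0, 0, 0.4], [0, 0, 0.2], [0, 0, 0.2], [0, 0, 0]], jaw=[0.3, 0.3, 0.3, 0.3, 0.3, 0.3, 0.3, 0.3])

```text
clock: 17.75
position: [0.453, -0.2293, 0.0688]
ee_rot: [0.681, 0.733, -0.0, -0.0]
ft_force: [1.3, -2.5, -3.0]
grip_width: 0.549
grasp_force: 31.3
```

jog_arm(dr=[[0, 0, 0], [0, 0, 0], [0, 0, 0], [0, 0, 0], [0, 0, 0], [0, 0, 0], [0, 0, 0], [0, 0, 0], [0, 0, 0]], translation=[[0, 0, 0], [0, 0, 0], [0, 0, 0], [0, 0, -0.4], [0, 0, -0.8], [0, 0, -1], [0, 0, -1], [0, 0, -1], [0, 0, -1]], jaw=[0.65, 0.85, 0.85, 0.85, 0.85, 0.85, 0.85, 0.85, 0.85])

```text
clock: 18.65
position: [0.4531, -0.2289, 0.2013]
ee_rot: [0.68, 0.733, 0.0, 0.0]
ft_force: [1.0, -0.7, 0.1]
grip_width: 0.854
grasp_force: 0.0
```

jog_arm(dr=[[0, 0, 0], [0, 0, 0], [0, 0, 0], [0, 0, 0], [0, 0, 0], [0, 0, 0], [0, 0, 0], [0, 0, 0], [0, 0, 0]], translation=[[0.5, 0.1, -0.8], [1, 0.2, -1], [1, 0.2, -1], [1, 0.2, -1], [1, 0.2, 0], [1, 0.2, 0], [0.5, 0, 0], [0, 0, 0], [0, 0, 0]], jaw=[0.9, 0.9, 0.9, 0.9, 0.9, 0.9, 0.9, 0.9, 0.9])

```text
clock: 19.55
position: [0.4692, -0.0786, 0.2944]
ee_rot: [0.681, 0.733, -0.0, 0.0]
ft_force: [0.8, -0.9, -0.3]
grip_width: 0.904
grasp_force: 0.0
```

```bash
python3 - <<'E'
from h import *
print(manip.get_obs()['position'])
a=shot('scene','s2.png');w=shot('wrist')
cv2.imwrite('pics/c2.png',np.vstack([cv2.resize(a['color'][120:280,160:500],(640,301)),w['color'][:290]])[:,:,::-1])
for n,c in(('scene',a),('wrist',w)):
    m=(c['color'].max(2)<50).astype('uint8');k,l,s,ce=cv2.connectedComponentsWithStats(m)
    print(n,[(s[i].tolist(),ce[i].round(1).tolist()) for i in range(1,k) if 120<s[i,4]<5000 and s[i,1]>90*(n=='scene')])
E
```

```text
[ 0.46918301 -0.07860021  0.2944301 ]
scene [([21, 93, 20, 25, 122], [29.9, 105.8]), ([44, 119, 20, 22, 168], [53.5, 130.3]), ([373, 138, 21, 18, 291], [383.0, 146.3]), ([408, 139, 21, 18, 293], [418.2, 147.3]), ([0, 146, 39, 37, 762], [11.3, 164.3]), ([332, 146, 21, 19, 299], [341.7, 154.3]), ([446, 157, 24, 20, 332], [458.1, 166.0]), ([530, 161, 20, 21, 170], [539.5, 171.0]), ([374, 171, 20, 44, 363], [383.6, 193.4]), ([0, 185, 46, 21, 637], [20.1, 194.4]), ([559, 185, 29, 22, 215], [573.3, 195.9]), ([473, 212, 40, 38, 476], [491.7, 233.1]), ([23, 260, 41, 30, 220], [42.3, 275.1])]
wrist [([0, 31, 27, 18, 244], [9.7, 40.2]), ([0, 47, 54, 92, 2144], [19.2, 107.7]), ([85, 108, 14, 57, 320], [91.9, 130.3]), ([243, 122, 43, 43, 1430], [263.7, 142.7]), ([289, 250, 21, 15, 185], [298.9, 255.6]), ([292, 274, 19, 22, 349], [301.0, 284.5]), ([244, 292, 24, 18, 220], [255.5, 299.1])]
```

View pics/c2.png

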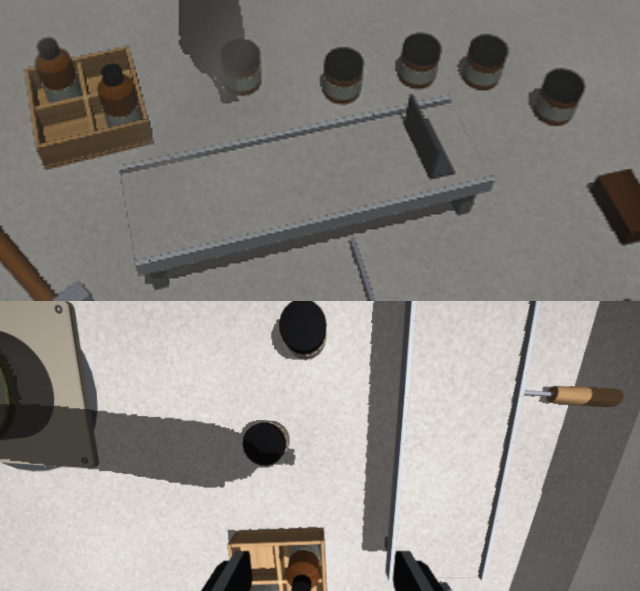

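Both bottles stand in their own cells (scene lower-right and upper-left). The jars stand upright. The knocked jar's lid is at wrist (264,142) and the next lid at (303,26).

```bash
python3 - <<'E'
from h import *
a=optics.camera('scene');w=optics.camera('wrist')
for r,t,u in((352.5,146,342),(394,138,383),(429,139,418),(470,157,458)):
    print(topcircle(a,u,t+8,.064,.028,(r-.3,t-.2)).round(4))
for u,v in((264.5,142.5),(303,26)): print('w',onz(w,u,v,.064).round(4))
# lip lines in wrist
g=cv2.cvtColor(w['color'],cv2.COLOR_RGB2GRAY)
u0=onz(w,264.5,142.5,.064);go([u0[0],u0[1],.2]);go([u0[0],u0[1],.018])
E
```

```text
[0.4394 0.087  0.064 ]
[0.4307 0.2059 0.064 ]
[0.4524 0.2988 0.064 ]
[0.5371 0.3803 0.064 ]
w [ 0.3928 -0.0513  0.064 ]
w [0.436  0.0866 0.064 ]
pos [ 0.4693 -0.0787  0.2942] units [ 1.31 -2.97  3.77] rows 4 each [ 0.328 -0.742  0.942]
pos [ 0.4693 -0.0787  0.2942] units [ 1.31 -2.97 11.05] rows 12 each [ 0.109 -0.247  0.921]
```

jog_arm(dr=[[0, 0, 0], [0, 0, 0], [0, 0, 0], [0, 0, 0], [0, 0, 0], [0, 0, 0], [0, 0, 0], [0, 0, 0], [0, 0, 0], [0, 0, 0]], translation=[[0.6, -0.07, 0.5], [0.9, -0.1, 0.7], [0.9, -0.1, 0.7], [0.9, -0.1, 0.7], [0.9, -0.1, 0.7], [0.9, -0.1, 0.7], [0.8, -0.1, 0.7], [0.5, -0.06, 0.5], [0.3, -0.04, 0.2], [0, -0.1, 0]], jaw=[0.95, 0.95, 0.95, 0.95, 0.95, 0.95, 0.95, 0.95, 0.95, 0.95])

```text
clock: 20.75
position: [0.4351, 0.0883, 0.159]
ee_rot: [0.68, 0.733, -0.0, -0.001]
ft_force: [-0.7, 0.3, 0.3]
grip_width: 0.945
grasp_force: 0.0
```

jog_arm(dr=[[0, 0, 0], [0, 0, 0], [0, 0, 0], [0, 0, 0], [0, 0, 0], [0, 0, 0], [0, 0, 0], [0, 0, 0], [0, 0, 0]], translation=[[0, 0, 0], [0, 0, 0.6], [0, 0, 0.9], [0, 0, 0.9], [0, 0, 0.9], [0, 0, 0.9], [0, 0, 0.8], [0, 0, 0.5], [0, 0, 0.15]], jaw=[0.95, 0.95, 0.95, 0.95, 0.95, 0.95, 0.95, 0.95, 0.95])

```text
clock: 21.65
position: [0.4352, 0.0872, 0.0174]
ee_rot: [0.681, 0.732, -0.0, -0.0]
ft_force: [-0.1, -1.0, 0.7]
grip_width: 0.949
grasp_force: 0.0
```

jog_arm(dr=[[0, 0, 0], [0, 0, 0], [0, 0, 0], [0, 0, 0], [0, 0, 0], [0, 0, 0]], translation=[[0, 0, 0], [0, 0, 0], [0, 0, 0], [0, 0, 0], [0, 0, 0], [0, 0, 0]], jaw=[0.95, 0.4, 0.4, 0.4, 0.4, 0.4], squeeze=35)

```text
clock: 22.25
position: [0.436, 0.0879, 0.019]
ee_rot: [0.681, 0.733, 0.0, 0.001]
ft_force: [-1.9, -0.7, 4.5]
grip_width: 0.649
grasp_force: 36.1
```

```bash
python3 - <<'E'
from h import *
go([.438,.087,.16]);c=manip.get_obs()['position']
# first slot: face (.618,.1413)+, 38 mm off along -shelf y
m=np.array([.6215,.1413]);ey=np.array([-.0732,.9973]);t=m-ey*.038;print(t);go([*t,.16])
E
```

```text
pos [0.436  0.0879 0.019 ] units [-0.04  0.08 -5.64] rows 6 each [-0.007  0.014 -0.94 ]
[0.6242816 0.1034026]
pos [0.436  0.0879 0.019 ] units [ 0.06  7.56 -5.63] rows 8 each [ 0.008  0.945 -0.704]
```

jog_arm(dr=[[0, 0, 0], [0, 0, 0], [0, 0, 0], [0, 0, 0], [0, 0, 0], [0, 0, 0], [0, 0, 0], [0, 0, 0], [0, 0, 0], [0, 0, 0]], translation=[[0, 0, -0.4], [0, 0, -0.8], [0, 0, -1], [0, 0, -1], [0, 0, -1], [0, 0.4, -0.8], [0, 0.8, 0], [0, 1, 0], [0, 1, 0], [0, 1, 0]], jaw=[0.4, 0.4, 0.4, 0.4, 0.4, 0.4, 0.4, 0.4, 0.4, 0.4])

```text
clock: 23.25
position: [0.541, 0.0955, 0.1439]
ee_rot: [0.681, 0.733, 0.0, 0.0]
ft_force: [-0.9, -0.4, -1.5]
grip_width: 0.648
grasp_force: 38.1
```

jog_arm(dr=[[0, 0, 0], [0, 0, 0], [0, 0, 0], [0, 0, 0], [0, 0, 0], [0, 0, 0], [0, 0, 0], [0, 0, 0], [0, 0, 0], [0, 0, 0]], translation=[[0, 1, 0], [0, 1, 0], [0, 0.8, 0], [0.06, 0.5, 0], [0, 0.06, 0], [0, 0, 0.4], [0, 0, 0.6], [0, 0, 0.4], [0, 0, 0.2], [0, 0, 0]], jaw=[0.4, 0.4, 0.4, 0.4, 0.4, 0.4, 0.4, 0.4, 0.4, 0.4])

```text
clock: 24.25
position: [0.623, 0.1031, 0.1019]
ee_rot: [0.68, 0.733, -0.001, -0.001]
ft_force: [-1.0, 0.2, -2.7]
grip_width: 0.65
grasp_force: 38.1
```

```bash
python3 - <<'E'
from h import *
print(manip.get_obs()['position'],manip.get_obs()['ft_force'])
a=shot('scene');b=shot('side')
z=[cv2.resize(x['color'][r:r+140,k:k+130,::-1],None,fx=3,fy=3,interpolation=cv2.INTER_CUBIC) for x,r,k in((a,110,320),(b,140,220))]
cv2.imwrite('pics/z4.png',np.hstack(z))
E
```

```text
[0.62295089 0.10309149 0.10192028] [-1.0174674   0.17253295 -2.7462284 ]
```

View pics/z4.png

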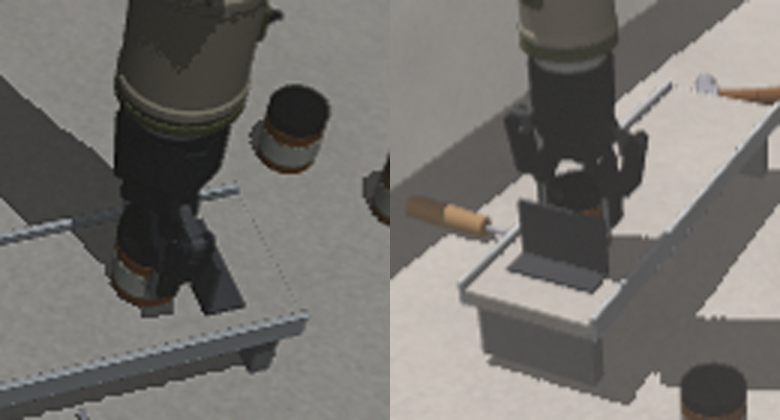

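The jar hangs upright just short of the bookend, centred on it. Now I'll slide toward the plate and watch the force.

jog_arm(dr=[[0, 0, 0], [0, 0, 0], [0, 0, 0], [0, 0, 0], [0, 0, 0], [0, 0, 0]], translation=[[0.08, 0, 0.03], [0.08, 0, 0.03], [0.08, 0, 0], [0.04, 0, 0], [0, 0, 0], [0, 0, 0]], jaw=[0.4, 0.4, 0.4, 0.4, 0.4, 0.4])

```text
clock: 24.95
position: [0.6237, 0.1078, 0.1019]
ee_rot: [0.681, 0.732, -0.001, 0.001]
ft_force: [-1.3, -8.9, 1.4]
grip_width: 0.644
grasp_force: 38.4
```

jog_arm(dr=[[0, 0, 0], [0, 0, 0], [0, 0, 0], [0, 0, 0]], translation=[[0.04, 0, 0], [0.04, 0, 0], [0, 0, 0], [0, 0, 0]], jaw=[0.4, 0.4, 0.4, 0.4])

```text
clock: 25.35
position: [0.6236, 0.1078, 0.1019]
ee_rot: [0.682, 0.732, -0.002, 0.002]
ft_force: [-2.7, -13.5, 4.6]
grip_width: 0.647
grasp_force: 38.6
```

jog_arm(dr=[[0, 0, 0], [0, 0, 0], [0, 0, 0], [0, 0, 0]], translation=[[0.04, 0, 0], [0.04, 0, 0], [0, 0, 0], [0, 0, 0]], jaw=[0.4, 0.4, 0.4, 0.4])

```text
clock: 25.75
position: [0.6236, 0.1078, 0.1018]
ee_rot: [0.682, 0.731, -0.003, 0.003]
ft_force: [-4.5, -19.7, 6.6]
grip_width: 0.646
grasp_force: 38.8
```

jog_arm(dr=[[0, 0, 0], [0, 0, 0], [0, 0, 0], [0, 0, 0], [0, 0, 0], [0, 0, 0], [0, 0, 0], [0, 0, 0]], translation=[[-0.1, 0, 0], [-0.13, 0, 0], [0, 0, 0], [0, 0, 0.04], [0, 0, 0.04], [0, 0, 0.04], [0, 0, 0], [0, 0, 0]], jaw=[0.4, 0.4, 0.4, 0.4, 0.4, 0.4, 0.4, 0.4])

```text
clock: 26.55
position: [0.6238, 0.1078, 0.0991]
ee_rot: [0.681, 0.733, -0.0, 0.001]
ft_force: [-1.8, -7.2, 2.9]
grip_width: 0.647
grasp_force: 38.6
```

jog_arm(dr=[[0, 0, 0], [0, 0, 0], [0, 0, 0]], translation=[[0, 0, 0.03], [0, 0, 0], [0, 0, 0]], jaw=[0.4, 0.4, 0.4])

```text
clock: 26.85
position: [0.6238, 0.1078, 0.0991]
ee_rot: [0.681, 0.733, -0.0, 0.001]
ft_force: [-4.0, -7.5, 9.0]
grip_width: 0.648
grasp_force: 39.2
```

jog_arm(dr=[[0, 0, 0], [0, 0, 0], [0, 0, 0], [0, 0, 0], [0, 0, 0], [0, 0, 0], [0, 0, 0], [0, 0, 0], [0, 0, 0], [0, 0, 0]], translation=[[-0.06, 0, -0.03], [0, 0, 0], [0, 0, 0], [0, 0, 0], [0, 0, 0], [0, 0, -0.4], [0, 0, -0.8], [0, 0, -1], [0, 0, -1], [0, 0, -0.8]], jaw=[0.4, 0.4, 0.7, 0.85, 0.85, 0.85, 0.85, 0.85, 0.85, 0.85])

```text
clock: 27.85
position: [0.6237, 0.1075, 0.201]
ee_rot: [0.68, 0.733, 0.001, 0.0]
ft_force: [0.0, -0.7, 0.1]
grip_width: 0.85
grasp_force: 0.0
```

```bash
python3 - <<'E'
from h import *
go([.4307,.205,.16]);a=shot('scene')
m=(a['color'].max(2)<50).astype('uint8');k,l,s,ce=cv2.connectedComponentsWithStats(m)
print([(s[i].tolist(),ce[i].round(1).tolist()) for i in range(1,k) if 120<s[i,4]<2000 and s[i,1]>120 and s[i,0]>280])
cv2.imwrite('pics/z5.png',cv2.resize(a['color'][110:280,280:480,::-1],None,fx=4,fy=3.5,interpolation=cv2.INTER_CUBIC)[:600])
E
```

```text
pos [0.6237 0.1075 0.201 ] units [ 4.46 -7.41  1.63] rows 8 each [ 0.558 -0.927  0.203]
[([408, 139, 21, 18, 292], [418.2, 147.2]), ([446, 157, 24, 19, 321], [458.3, 165.8]), ([530, 161, 20, 21, 169], [539.5, 171.0]), ([560, 186, 28, 21, 193], [573.2, 196.0]), ([473, 215, 39, 35, 353], [488.0, 234.8])]
```

View pics/z5.png

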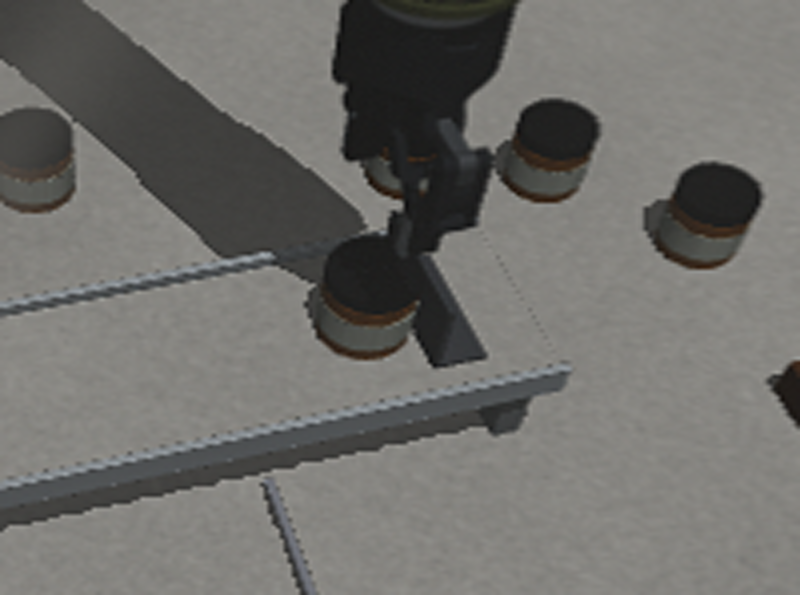

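jog_arm(dr=[[0, 0, 0], [0, 0, 0], [0, 0, 0], [0, 0, 0], [0, 0, 0], [0, 0, 0], [0, 0, 0], [0, 0, 0], [0, 0, 0], [0, 0, 0]], translation=[[0.3, -0.5, 0], [0.55, -0.9, 0], [0.6, -1, 0], [0.6, -1, 0], [0.6, -1, 0], [0.6, -1, 0.4], [0.6, -1, 0.4], [0.4, -0.7, 0.4], [0.2, -0.3, 0.4], [0, 0, 0]], jaw=[0.95, 0.95, 0.95, 0.95, 0.95, 0.95, 0.95, 0.95, 0.95, 0.95])

```text
clock: 28.9
position: [0.4299, 0.2045, 0.1579]
ee_rot: [0.68, 0.733, -0.001, 0.0]
ft_force: [0.7, 0.1, 0.4]
grip_width: 0.949
grasp_force: 0.0
```

```bash
python3 - <<'E'
from h import *
go([.4307,.205,.018]);w=shot('wrist')
m=(w['color'].max(2)<45).astype('uint8');m[:,0:150]=0;k,l,s,ce=cv2.connectedComponentsWithStats(m)
for i in range(1,k):
    if 400<s[i,4]<6000: u,v=s[i,0]+s[i,2]/2-.5,s[i,1]+s[i,3]/2-.5;print(s[i],onz(w,u,v,.064).round(4))
E
```

```text
pos [0.4299 0.2045 0.1579] units [0.02 0.04 5.6 ] rows 6 each [0.004 0.006 0.933]
[ 436    0   75   26 1248] [0.5299 0.3579 0.064 ]
[ 590    0   50   32 1110] [0.6385 0.3673 0.064 ]
[ 320   46   69   74 3978] [0.448  0.3028 0.064 ]
[ 288  163   61   62 2912] [0.4266 0.2106 0.064 ]
```

jog_arm(dr=[[0, 0, 0], [0, 0, 0], [0, 0, 0], [0, 0, 0], [0, 0, 0], [0, 0, 0], [0, 0, 0], [0, 0, 0], [0, 0, 0]], translation=[[0.1, 0, 0.6], [0, 0, 0.9], [0, 0, 0.9], [0, 0, 0.9], [0, 0, 0.9], [0, 0, 0.8], [0, 0, 0.4], [0, 0, 0.2], [0, 0, 0]], jaw=[0.95, 0.95, 0.95, 0.95, 0.95, 0.95, 0.95, 0.95, 0.95])

```text
clock: 29.85
position: [0.4307, 0.207, 0.0182]
ee_rot: [0.681, 0.733, -0.0, -0.0]
ft_force: [0.2, -0.3, 0.1]
grip_width: 0.949
grasp_force: 0.0
```

jog_arm(dr=[[0, 0, 0], [0, 0, 0], [0, 0, 0], [0, 0, 0], [0, 0, 0], [0, 0, 0], [0, 0, 0], [0, 0, 0], [0, 0, 0], [0, 0, 0]], translation=[[0, 0, 0], [0, 0, 0], [0, 0, 0], [0, 0, 0], [0, 0, 0], [0, 0, -0.4], [0, 0, -0.8], [0, 0, -1], [0, 0, -1], [0, 0, -1]], jaw=[0.4, 0.4, 0.4, 0.4, 0.4, 0.4, 0.4, 0.4, 0.4, 0.4])

```text
clock: 30.85
position: [0.4304, 0.2069, 0.1251]
ee_rot: [0.68, 0.733, 0.0, 0.0]
ft_force: [0.7, -0.3, -2.3]
grip_width: 0.646
grasp_force: 37.6
```

```bash
cat >> h.py <<'E'
# slot k centre for the TCP (jar 0 was released with the TCP at .6237,.1077), plus clearance along -shelf y
def slot(k,gap=.01):
    s=56.5e-3*k+gap
    return np.array([.6237+.0732*s,.1077-.9973*s])
E
python3 - <<'E'
from h import *
print(slot(1));go([*slot(1),.145])
E
```

```text
[0.6285678  0.04137955]
pos [0.4304 0.2069 0.1251] units [-7.19  7.41 -0.79] rows 8 each [-0.899  0.927 -0.099]
```

jog_arm(dr=[[0, 0, 0], [0, 0, 0], [0, 0, 0], [0, 0, 0], [0, 0, 0], [0, 0, 0], [0, 0, 0], [0, 0, 0], [0, 0, 0], [0, 0, 0]], translation=[[-0.5, 0.2, -0.4], [-1, 0.4, -0.4], [-1, 0.5, 0], [-1, 0.6, 0], [-1, 0.8, 0], [-1, 1, 0], [-0.9, 1, 0], [-0.5, 1, 0], [-0.3, 0.9, 0], [0, 0.6, 0]], jaw=[0.4, 0.4, 0.4, 0.4, 0.4, 0.4, 0.4, 0.4, 0.4, 0.4])

```text
clock: 31.85
position: [0.6197, 0.0383, 0.1439]
ee_rot: [0.681, 0.732, 0.0, 0.0]
ft_force: [-0.6, 0.6, -1.6]
grip_width: 0.651
grasp_force: 37.7
```

jog_arm(dr=[[0, 0, 0], [0, 0, 0], [0, 0, 0], [0, 0, 0], [0, 0, 0], [0, 0, 0], [0, 0, 0], [0, 0, 0]], translation=[[0, 0.41, 0], [0, 0, 0], [0, 0, 0.4], [0, 0, 0.6], [0, 0, 0.4], [0, 0, 0.24], [0, 0, 0], [0, 0, 0]], jaw=[0.4, 0.4, 0.4, 0.4, 0.4, 0.4, 0.4, 0.4])

```text
clock: 32.65
position: [0.6286, 0.0411, 0.1027]
ee_rot: [0.68, 0.733, 0.0, 0.0]
ft_force: [0.0, 0.1, -1.1]
grip_width: 0.648
grasp_force: 37.7
```

```bash
python3 - <<'E'
from h import *
go([*slot(1,.001),.1025])
E
```

```text
pos [0.6286 0.0411 0.1027] units [ 0.37 -0.    0.01] rows 1 each [ 0.37  -0.002  0.007]
```

jog_arm(dr=[[0, 0, 0], [0, 0, 0], [0, 0, 0], [0, 0, 0], [0, 0, 0], [0, 0, 0]], translation=[[0.08, 0, 0], [0.08, 0, 0], [0.08, 0, 0], [0.04, 0, 0], [0, 0, 0], [0, 0, 0]], jaw=[0.4, 0.4, 0.4, 0.4, 0.4, 0.4])

```text
clock: 33.25
position: [0.6281, 0.048, 0.1026]
ee_rot: [0.68, 0.733, -0.0, 0.0]
ft_force: [-0.1, 0.2, -1.6]
grip_width: 0.643
grasp_force: 37.7
```

jog_arm(dr=[[0, 0, 0], [0, 0, 0], [0, 0, 0], [0, 0, 0]], translation=[[0.04, 0, 0], [0.04, 0, 0], [0, 0, 0], [0, 0, 0]], jaw=[0.4, 0.4, 0.4, 0.4])

```text
clock: 33.65
position: [0.6279, 0.05, 0.1026]
ee_rot: [0.68, 0.733, -0.0, 0.0]
ft_force: [0.8, 0.1, -1.3]
grip_width: 0.646
grasp_force: 37.7
```

jog_arm(dr=[[0, 0, 0], [0, 0, 0], [0, 0, 0], [0, 0, 0]], translation=[[0.05, 0, 0], [0.05, 0, 0], [0, 0, 0], [0, 0, 0]], jaw=[0.4, 0.4, 0.4, 0.4])

```text
clock: 34.05
position: [0.6278, 0.0522, 0.1025]
ee_rot: [0.681, 0.733, -0.0, 0.0]
ft_force: [-0.5, -1.9, -0.6]
grip_width: 0.647
grasp_force: 37.7
```

jog_arm(dr=[[0, 0, 0], [0, 0, 0], [0, 0, 0], [0, 0, 0]], translation=[[0.05, 0, 0], [0.05, 0, 0], [0, 0, 0], [0, 0, 0]], jaw=[0.4, 0.4, 0.4, 0.4])

```text
clock: 34.45
position: [0.628, 0.0523, 0.1026]
ee_rot: [0.681, 0.732, -0.001, 0.001]
ft_force: [0.5, -8.5, 0.2]
grip_width: 0.649
grasp_force: 37.9
```

jog_arm(dr=[[0, 0, 0], [0, 0, 0], [0, 0, 0], [0, 0, 0], [0, 0, 0], [0, 0, 0]], translation=[[-0.1, 0, 0], [0, 0, 0.05], [0, 0, 0.05], [0, 0, 0.05], [0, 0, 0], [0, 0, 0]], jaw=[0.4, 0.4, 0.4, 0.4, 0.4, 0.4])

```text
clock: 35.05
position: [0.6279, 0.0523, 0.0995]
ee_rot: [0.681, 0.733, -0.0, 0.0]
ft_force: [-2.1, -5.4, 5.4]
grip_width: 0.65
grasp_force: 38.4
```

jog_arm(dr=[[0, 0, 0], [0, 0, 0], [0, 0, 0], [0, 0, 0], [0, 0, 0], [0, 0, 0], [0, 0, 0], [0, 0, 0], [0, 0, 0]], translation=[[0, 0, 0], [0, 0, 0], [0, 0, 0], [0, 0, 0], [0, 0, -0.4], [0, 0, -0.8], [0, 0, -1], [0, 0, -1], [0, 0, -0.8]], jaw=[0.7, 0.85, 0.85, 0.85, 0.85, 0.85, 0.85, 0.85, 0.85])

```text
clock: 35.95
position: [0.6281, 0.0529, 0.2013]
ee_rot: [0.68, 0.733, 0.001, 0.001]
ft_force: [-0.2, -0.9, -0.7]
grip_width: 0.848
grasp_force: 0.0
```

```bash
python3 - <<'E'
from h import *
go([.451,.299,.16]);go([.3935,-.050,.16])
E
```

```text
pos [0.6281 0.0529 0.2013] units [10.34 -6.33  1.64] rows 11 each [ 0.94  -0.576  0.149]
pos [0.6281 0.0529 0.2013] units [-3.41 -9.67  1.63] rows 10 each [-0.341 -0.967  0.163]
```

jog_arm(dr=[[0, 0, 0], [0, 0, 0], [0, 0, 0], [0, 0, 0], [0, 0, 0], [0, 0, 0], [0, 0, 0], [0, 0, 0], [0, 0, 0], [0, 0, 0]], translation=[[0.4, -0.4, 0], [0.9, -0.6, 0], [1, -0.6, 0], [1, -0.6, 0], [1, -0.6, 0], [1, -0.6, 0], [1, -0.6, 0], [1, -0.6, 0], [1, -0.6, 0], [1, -0.6, 0]], jaw=[0.95, 0.95, 0.95, 0.95, 0.95, 0.95, 0.95, 0.95, 0.95, 0.95])

```text
clock: 36.95
position: [0.4644, 0.2747, 0.1987]
ee_rot: [0.68, 0.733, -0.0, 0.0]
ft_force: [0.8, -0.6, 0.3]
grip_width: 0.953
grasp_force: 0.0
```

jog_arm(dr=[[0, 0, 0], [0, 0, 0], [0, 0, 0], [0, 0, 0], [0, 0, 0], [0, 0, 0], [0, 0, 0], [0, 0, 0], [0, 0, 0], [0, 0, 0]], translation=[[0.7, -0.4, 0.4], [0.4, -0.15, 0.4], [0, 0, 0.9], [0, 0, 0.9], [0, 0, 0.9], [0, 0, 0.9], [0, 0, 0.9], [0, 0, 0.9], [0, 0, 0.7], [0, 0, 0.43]], jaw=[0.95, 0.95, 0.95, 0.95, 0.95, 0.95, 0.95, 0.95, 0.95, 0.95])

```text
clock: 37.95
position: [0.4497, 0.2994, 0.0138]
ee_rot: [0.681, 0.733, -0.001, -0.0]
ft_force: [0.0, -0.2, -0.2]
grip_width: 0.951
grasp_force: 0.0
```

jog_arm(dr=[[0, 0, 0], [0, 0, 0], [0, 0, 0], [0, 0, 0], [0, 0, 0], [0, 0, 0], [0, 0, 0]], translation=[[0, 0, 0], [0, 0, 0], [0, 0, 0], [0, 0, 0], [0, 0, 0], [0, 0, 0], [0, 0, 0]], jaw=[0.95, 0.95, 0.4, 0.4, 0.4, 0.4, 0.4])

```text
clock: 38.65
position: [0.4506, 0.3005, 0.0165]
ee_rot: [0.68, 0.733, 0.001, 0.0]
ft_force: [-1.5, -0.5, 5.7]
grip_width: 0.644
grasp_force: 36.4
```

```bash
python3 - <<'E'
from h import *
go([*slot(2),.145])
E
```

```text
pos [0.4506 0.3005 0.0165] units [-13.12   6.34  -5.13] rows 14 each [-0.937  0.453 -0.367]
```

jog_arm(dr=[[0, 0, 0], [0, 0, 0], [0, 0, 0], [0, 0, 0], [0, 0, 0], [0, 0, 0], [0, 0, 0], [0, 0, 0], [0, 0, 0], [0, 0, 0]], translation=[[0, 0, -0.4], [0, 0, -0.9], [-0.4, 0, -1], [-0.8, 0, -1], [-1, 0, -1], [-1, 0, -0.9], [-1, 0, 0], [-1, 0, 0], [-1, 0, 0], [-1, 0, 0]], jaw=[0.4, 0.4, 0.4, 0.4, 0.4, 0.4, 0.4, 0.4, 0.4, 0.4])

```text
clock: 39.65
position: [0.4633, 0.1196, 0.1461]
ee_rot: [0.68, 0.733, 0.0, 0.0]
ft_force: [0.6, -0.8, -2.3]
grip_width: 0.651
grasp_force: 37.8
```

jog_arm(dr=[[0, 0, 0], [0, 0, 0], [0, 0, 0], [0, 0, 0], [0, 0, 0], [0, 0, 0], [0, 0, 0], [0, 0, 0], [0, 0, 0], [0, 0, 0]], translation=[[-1, 0.4, 0], [-1, 0.6, 0], [-1, 0.8, 0], [-1, 0.8, 0], [-0.9, 0.9, 0], [-0.6, 0.9, 0], [-0.42, 0.9, 0], [0, 0.7, 0], [0, 0.34, 0], [0, 0, 0]], jaw=[0.4, 0.4, 0.4, 0.4, 0.4, 0.4, 0.4, 0.4, 0.4, 0.4])

```text
clock: 40.65
position: [0.6328, -0.0146, 0.1457]
ee_rot: [0.68, 0.733, 0.0, -0.0]
ft_force: [-0.2, -0.4, -2.6]
grip_width: 0.645
grasp_force: 37.9
```

```bash
python3 - <<'E'
from h import *
go([*slot(2,.006),.100])
E
```

```text
pos [ 0.6328 -0.0146  0.1457] units [ 0.14 -0.    1.83] rows 2 each [ 0.071 -0.002  0.913]
```

jog_arm(dr=[[0, 0, 0], [0, 0, 0], [0, 0, 0], [0, 0, 0], [0, 0, 0], [0, 0, 0], [0, 0, 0], [0, 0, 0], [0, 0, 0]], translation=[[0, 0, 0.4], [0, 0, 0.6], [0, 0, 0.5], [0, 0, 0.3], [0, 0, 0.03], [0.08, 0, 0], [0.08, 0, 0], [0, 0, 0], [0, 0, 0]], jaw=[0.4, 0.4, 0.4, 0.4, 0.4, 0.4, 0.4, 0.4, 0.4])

```text
clock: 41.55
position: [0.6325, -0.0111, 0.1002]
ee_rot: [0.68, 0.733, 0.0, 0.0]
ft_force: [1.1, -0.6, -2.6]
grip_width: 0.646
grasp_force: 37.9
```

jog_arm(dr=[[0, 0, 0], [0, 0, 0], [0, 0, 0], [0, 0, 0], [0, 0, 0]], translation=[[0.05, 0, 0], [0.05, 0, 0], [0, 0, 0], [0, 0, 0], [0, 0, 0]], jaw=[0.4, 0.4, 0.4, 0.4, 0.4])

```text
clock: 42.05
position: [0.632, -0.0089, 0.0998]
ee_rot: [0.68, 0.733, -0.0, 0.0]
ft_force: [0.8, 0.3, -3.1]
grip_width: 0.648
grasp_force: 37.9
```

jog_arm(dr=[[0, 0, 0], [0, 0, 0], [0, 0, 0], [0, 0, 0], [0, 0, 0]], translation=[[0.05, 0, 0], [0.05, 0, 0], [0, 0, 0], [0, 0, 0], [0, 0, 0]], jaw=[0.4, 0.4, 0.4, 0.4, 0.4])

```text
clock: 42.55
position: [0.6319, -0.0063, 0.0998]
ee_rot: [0.68, 0.733, -0.0, 0.0]
ft_force: [-0.4, -0.4, -2.3]
grip_width: 0.646
grasp_force: 37.9
```

jog_arm(dr=[[0, 0, 0], [0, 0, 0], [0, 0, 0], [0, 0, 0]], translation=[[0.05, 0, 0], [0.05, 0, 0], [0, 0, 0], [0, 0, 0]], jaw=[0.4, 0.4, 0.4, 0.4])

```text
clock: 42.95
position: [0.6318, -0.0052, 0.0998]
ee_rot: [0.681, 0.732, -0.001, 0.001]
ft_force: [0.1, -4.9, -1.3]
grip_width: 0.646
grasp_force: 37.9
```

jog_arm(dr=[[0, 0, 0], [0, 0, 0], [0, 0, 0], [0, 0, 0]], translation=[[0.05, 0, 0], [0.03, 0, 0], [0, 0, 0], [0, 0, 0]], jaw=[0.4, 0.4, 0.4, 0.4])

```text
clock: 43.35
position: [0.6319, -0.0051, 0.0999]
ee_rot: [0.682, 0.732, -0.001, 0.001]
ft_force: [0.8, -10.3, 0.1]
grip_width: 0.644
grasp_force: 37.9
```

jog_arm(dr=[[0, 0, 0], [0, 0, 0], [0, 0, 0], [0, 0, 0], [0, 0, 0], [0, 0, 0]], translation=[[-0.13, 0, 0], [0, 0, 0.05], [0, 0, 0.05], [0, 0, 0.05], [0, 0, 0.02], [0, 0, 0]], jaw=[0.4, 0.4, 0.4, 0.4, 0.4, 0.4])

```text
clock: 43.95
position: [0.632, -0.0052, 0.0966]
ee_rot: [0.68, 0.733, -0.0, 0.0]
ft_force: [-3.7, -4.4, 8.4]
grip_width: 0.645
grasp_force: 38.9
```

jog_arm(dr=[[0, 0, 0], [0, 0, 0], [0, 0, 0], [0, 0, 0], [0, 0, 0], [0, 0, 0], [0, 0, 0], [0, 0, 0], [0, 0, 0]], translation=[[0, 0, 0], [0, 0, 0], [0, 0, 0], [0, 0, 0], [0, 0, -0.4], [0, 0, -0.8], [0, 0, -1], [0, 0, -1], [0, 0, -1]], jaw=[0.7, 0.85, 0.85, 0.85, 0.85, 0.85, 0.85, 0.85, 0.85])

```text
clock: 44.85
position: [0.6317, -0.0048, 0.2024]
ee_rot: [0.68, 0.733, 0.0, 0.0]
ft_force: [-0.3, 0.1, 1.0]
grip_width: 0.85
grasp_force: 0.0
```

```bash
python3 - <<'E'
from h import *
go([.537,.381,.02])
c=shot('scene')
m=(c['color'].max(2)<50).astype('uint8');k,l,s,ce=cv2.connectedComponentsWithStats(m)
print([(s[i].tolist(),ce[i].round(1).tolist()) for i in range(1,k) if 120<s[i,4]<2000 and s[i,1]>120 and 280<s[i,0]<500])
E
```

```text
pos [ 0.6317 -0.0048  0.2024] units [15.67 -2.64  7.3 ] rows 16 each [ 0.979 -0.165  0.456]
[([447, 157, 23, 18, 315], [458.4, 165.7]), ([473, 215, 39, 35, 352], [488.0, 234.8])]
```

jog_arm(dr=[[0, 0, 0], [0, 0, 0], [0, 0, 0], [0, 0, 0], [0, 0, 0], [0, 0, 0], [0, 0, 0], [0, 0, 0], [0, 0, 0], [0, 0, 0]], translation=[[0.4, -0.1, 0], [0.9, -0.2, 0], [1, -0.2, 0], [1, -0.2, 0], [1, -0.2, 0], [1, -0.2, 0], [1, -0.2, 0], [1, -0.2, 0], [1, -0.2, 0], [1, -0.2, 0]], jaw=[0.95, 0.95, 0.95, 0.95, 0.95, 0.95, 0.95, 0.95, 0.95, 0.95])

```text
clock: 45.9
position: [0.566, 0.2248, 0.2]
ee_rot: [0.68, 0.733, -0.0, -0.0]
ft_force: [0.4, -0.6, 0.1]
grip_width: 0.95
grasp_force: 0.0
```

jog_arm(dr=[[0, 0, 0], [0, 0, 0], [0, 0, 0], [0, 0, 0], [0, 0, 0], [0, 0, 0], [0, 0, 0], [0, 0, 0], [0, 0, 0], [0, 0, 0]], translation=[[1, -0.2, 0], [1, -0.2, 0], [1, -0.2, 0], [1, -0.1, 0], [1, -0.04, 0], [0.7, 0, 0.2], [0.37, 0, 0.5], [0, 0, 0.8], [0, 0, 0.9], [0, 0, 0.9]], jaw=[0.95, 0.95, 0.95, 0.95, 0.95, 0.95, 0.95, 0.95, 0.95, 0.95])

```text
clock: 46.9
position: [0.537, 0.3727, 0.1161]
ee_rot: [0.68, 0.733, -0.001, -0.0]
ft_force: [-0.2, 0.0, 0.0]
grip_width: 0.954
grasp_force: 0.0
```

```bash
python3 - <<'E'
from h import *
go([.537,.381,.018])
E
```

```text
pos [0.537  0.3727 0.1161] units [0.34 0.03 3.92] rows 4 each [0.084 0.007 0.98 ]
```

jog_arm(dr=[[0, 0, 0], [0, 0, 0], [0, 0, 0], [0, 0, 0], [0, 0, 0], [0, 0, 0], [0, 0, 0], [0, 0, 0]], translation=[[0.3, 0, 0], [0, 0, 0.5], [0, 0, 0.9], [0, 0, 0.9], [0, 0, 0.9], [0, 0, 0.6], [0, 0, 0.2], [0, 0, 0]], jaw=[0.95, 0.95, 0.95, 0.95, 0.95, 0.95, 0.95, 0.95])

```text
clock: 47.7
position: [0.5369, 0.3808, 0.018]
ee_rot: [0.68, 0.733, -0.0, -0.0]
ft_force: [-0.9, 0.4, 0.2]
grip_width: 0.95
grasp_force: 0.0
```

jog_arm(dr=[[0, 0, 0], [0, 0, 0], [0, 0, 0], [0, 0, 0], [0, 0, 0], [0, 0, 0]], translation=[[0, 0, 0], [0, 0, 0], [0, 0, 0], [0, 0, 0], [0, 0, 0], [0, 0, 0]], jaw=[0.4, 0.4, 0.4, 0.4, 0.4, 0.4])

```text
clock: 48.3
position: [0.5375, 0.3814, 0.0194]
ee_rot: [0.68, 0.733, 0.001, 0.0]
ft_force: [-1.3, -0.2, 7.1]
grip_width: 0.646
grasp_force: 37.7
```

```bash
python3 - <<'E'
from h import *
go([*slot(3),.145])
E
```

```text
pos [0.5375 0.3814 0.0194] units [-18.35   2.63  -5.04] rows 19 each [-0.966  0.139 -0.265]
```

jog_arm(dr=[[0, 0, 0], [0, 0, 0], [0, 0, 0], [0, 0, 0], [0, 0, 0], [0, 0, 0], [0, 0, 0], [0, 0, 0], [0, 0, 0], [0, 0, 0]], translation=[[0, 0, -0.4], [0, 0, -0.9], [-0.4, 0.14, -1], [-0.8, 0.14, -1], [-1, 0.14, -1], [-1, 0.14, -1], [-1, 0.14, -1], [-1, 0.14, -1], [-1, 0.14, -0.7], [-1, 0.14, 0]], jaw=[0.4, 0.4, 0.4, 0.4, 0.4, 0.4, 0.4, 0.4, 0.4, 0.4])

```text
clock: 49.3
position: [0.5792, 0.2029, 0.2216]
ee_rot: [0.68, 0.733, 0.002, 0.001]
ft_force: [-0.1, -0.1, -2.2]
grip_width: 0.645
grasp_force: 37.6
```

jog_arm(dr=[[0, 0, 0], [0, 0, 0], [0, 0, 0], [0, 0, 0], [0, 0, 0], [0, 0, 0], [0, 0, 0], [0, 0, 0], [0, 0, 0], [0, 0, 0]], translation=[[-1, 0.14, 0], [-1, 0.14, 0], [-1, 0.14, 0], [-1, 0.14, 0], [-1, 0.14, 0], [-1, 0.14, 0], [-1, 0.14, 0], [-1, 0.14, 0], [-1, 0.14, 0], [-1, 0.14, 0]], jaw=[0.4, 0.4, 0.4, 0.4, 0.4, 0.4, 0.4, 0.4, 0.4, 0.4])

```text
clock: 50.3
position: [0.6316, -0.0444, 0.2187]
ee_rot: [0.68, 0.733, 0.0, 0.0]
ft_force: [0.7, 0.0, -1.8]
grip_width: 0.645
grasp_force: 37.6
```

jog_arm(dr=[[0, 0, 0], [0, 0, 0], [0, 0, 0], [0, 0, 0], [0, 0, 0]], translation=[[-0.8, 0.11, 0], [-0.35, 0, 0], [0, 0, 0], [0, 0, 0], [0, 0, 0]], jaw=[0.4, 0.4, 0.4, 0.4, 0.4])

```text
clock: 50.8
position: [0.6363, -0.0701, 0.2184]
ee_rot: [0.68, 0.734, 0.0, -0.0]
ft_force: [0.7, 0.4, -2.8]
grip_width: 0.646
grasp_force: 37.6
```

```bash
python3 - <<'E'
from h import *
go([*slot(3),.103])
E
```

```text
pos [ 0.6363 -0.0701  0.2184] units [-0.05  0.01  4.61] rows 5 each [-0.011  0.003  0.923]
```

jog_arm(dr=[[0, 0, 0], [0, 0, 0], [0, 0, 0], [0, 0, 0], [0, 0, 0], [0, 0, 0], [0, 0, 0], [0, 0, 0], [0, 0, 0]], translation=[[-0.1, 0, 0.5], [0, 0, 0.9], [0, 0, 0.9], [0, 0, 0.9], [0, 0, 0.8], [0, 0, 0.4], [0, 0, 0.2], [0, 0, 0], [0, 0, 0]], jaw=[0.4, 0.4, 0.4, 0.4, 0.4, 0.4, 0.4, 0.4, 0.4])

```text
clock: 51.7
position: [0.6372, -0.0742, 0.1039]
ee_rot: [0.68, 0.733, 0.0, 0.001]
ft_force: [-0.1, -0.2, -2.3]
grip_width: 0.647
grasp_force: 37.6
```

jog_arm(dr=[[0, 0, 0], [0, 0, 0], [0, 0, 0], [0, 0, 0], [0, 0, 0], [0, 0, 0], [0, 0, 0]], translation=[[0.07, 0, 0], [0.07, 0, 0], [0.07, 0, 0], [0.07, 0, 0], [0.04, 0, 0], [0, 0, 0], [0, 0, 0]], jaw=[0.4, 0.4, 0.4, 0.4, 0.4, 0.4, 0.4])

```text
clock: 52.4
position: [0.6361, -0.0665, 0.1031]
ee_rot: [0.68, 0.733, -0.0, 0.0]
ft_force: [0.4, -0.3, -1.4]
grip_width: 0.648
grasp_force: 37.6
```

jog_arm(dr=[[0, 0, 0], [0, 0, 0], [0, 0, 0], [0, 0, 0]], translation=[[0.05, 0, 0], [0.05, 0, 0], [0, 0, 0], [0, 0, 0]], jaw=[0.4, 0.4, 0.4, 0.4])

```text
clock: 52.8
position: [0.6359, -0.0639, 0.1031]
ee_rot: [0.68, 0.733, -0.0, 0.0]
ft_force: [-0.5, -0.3, -1.6]
grip_width: 0.646
grasp_force: 37.6
```

jog_arm(dr=[[0, 0, 0], [0, 0, 0], [0, 0, 0], [0, 0, 0]], translation=[[0.05, 0, 0], [0.04, 0, 0], [0, 0, 0], [0, 0, 0]], jaw=[0.4, 0.4, 0.4, 0.4])

```text
clock: 53.2
position: [0.6357, -0.0616, 0.1031]
ee_rot: [0.68, 0.733, 0.0, 0.0]
ft_force: [0.0, -0.8, -2.1]
grip_width: 0.648
grasp_force: 37.6
```

jog_arm(dr=[[0, 0, 0], [0, 0, 0], [0, 0, 0], [0, 0, 0]], translation=[[0.05, 0, 0], [0.04, 0, 0], [0, 0, 0], [0, 0, 0]], jaw=[0.4, 0.4, 0.4, 0.4])

```text
clock: 53.6
position: [0.6357, -0.0613, 0.1031]
ee_rot: [0.681, 0.732, -0.001, 0.001]
ft_force: [0.2, -5.4, -0.8]
grip_width: 0.647
grasp_force: 37.6
```

jog_arm(dr=[[0, 0, 0], [0, 0, 0], [0, 0, 0], [0, 0, 0], [0, 0, 0], [0, 0, 0]], translation=[[-0.09, 0, 0], [0, 0, 0.06], [0, 0, 0.06], [0, 0, 0.05], [0, 0, 0.02], [0, 0, 0]], jaw=[0.4, 0.4, 0.4, 0.4, 0.4, 0.4])

```text
clock: 54.2
position: [0.6357, -0.0614, 0.0994]
ee_rot: [0.68, 0.733, -0.0, 0.0]
ft_force: [-5.8, -2.1, 9.4]
grip_width: 0.65
grasp_force: 38.6
```

jog_arm(dr=[[0, 0, 0], [0, 0, 0], [0, 0, 0], [0, 0, 0], [0, 0, 0], [0, 0, 0], [0, 0, 0], [0, 0, 0], [0, 0, 0]], translation=[[0, 0, 0], [0, 0, 0], [0, 0, 0], [0, 0, 0], [0, 0, -0.4], [0, 0, -0.8], [0, 0, -1], [0, 0, -1], [0, 0, -1]], jaw=[0.7, 0.85, 0.85, 0.85, 0.85, 0.85, 0.85, 0.85, 0.85])

```text
clock: 55.1
position: [0.6357, -0.0615, 0.2052]
ee_rot: [0.68, 0.733, 0.0, 0.0]
ft_force: [0.5, -0.1, 0.2]
grip_width: 0.849
grasp_force: 0.0
```

```bash
python3 - <<'E'
from h import *
go([.395,-.052,.12]);c=shot('scene')
m=(c['color'].max(2)<60).astype('uint8');m[185:]=0;m[:,330:]=0;k,l,s,ce=cv2.connectedComponentsWithStats(m)
print([(s[i].tolist(),ce[i].round(1).tolist()) for i in range(1,k) if 120<s[i,4]<2000 and s[i,1]>110 and 260<s[i,0]<500])
cv2.imwrite('pics/z6.png',cv2.resize(c['color'][110:280,200:460,::-1],None,fx=3,fy=3,interpolation=cv2.INTER_CUBIC))
E
```

```text
pos [ 0.6357 -0.0615  0.2052] units [ 1.09 -9.58  3.4 ] rows 10 each [ 0.109 -0.958  0.34 ]
[([270, 111, 51, 74, 1778], [296.7, 147.6])]
```

View pics/z6.png

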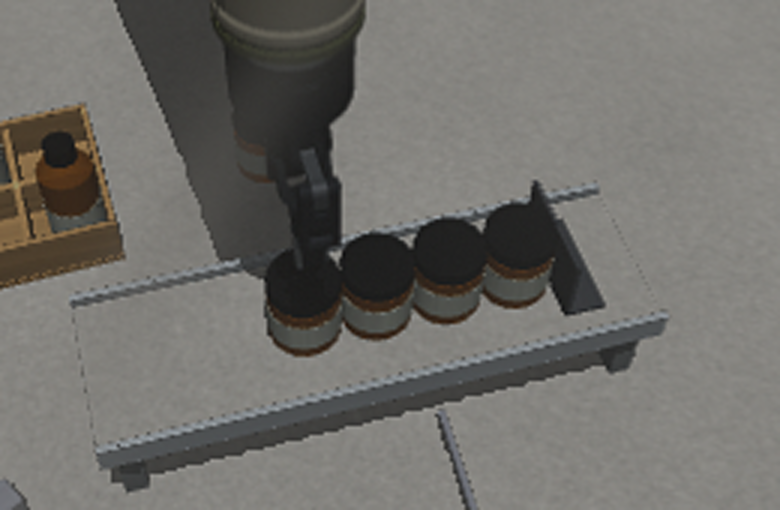

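The four jars stand in a straight, touching row from the bookend. Next is the last, knocked jar.

jog_arm(dr=[[0, 0, 0], [0, 0, 0], [0, 0, 0], [0, 0, 0], [0, 0, 0], [0, 0, 0], [0, 0, 0], [0, 0, 0], [0, 0, 0], [0, 0, 0]], translation=[[0.05, -0.5, 0], [0.1, -0.9, 0], [0.12, -1, 0], [0.12, -1, 0], [0.12, -1, 0.2], [0.12, -1, 0.4], [0.12, -1, 0.5], [0.12, -1, 0.5], [0.12, -1, 0.4], [0.1, -0.8, 0.2]], jaw=[0.95, 0.95, 0.95, 0.95, 0.95, 0.95, 0.95, 0.95, 0.95, 0.95])

```text
clock: 56.15
position: [0.4029, -0.0514, 0.1479]
ee_rot: [0.68, 0.733, -0.0, 0.0]
ft_force: [-0.3, 0.9, 0.4]
grip_width: 0.947
grasp_force: 0.0
```

jog_arm(dr=[[0, 0, 0], [0, 0, 0], [0, 0, 0], [0, 0, 0]], translation=[[0, -0.38, 0], [0, 0, 0], [0, 0, 0], [0, 0, 0]], jaw=[0.95, 0.95, 0.95, 0.95])

```text
clock: 56.55
position: [0.396, -0.0521, 0.1488]
ee_rot: [0.68, 0.733, 0.001, 0.0]
ft_force: [-0.1, 0.0, 0.8]
grip_width: 0.951
grasp_force: 0.0
```

```bash
python3 - <<'E'
from h import *
go([.395,-.052,.018]);w=shot('wrist','w6.png');print(manip.get_obs()['joint_pos'].round(2))
m=(w['color'].max(2)<45).astype('uint8');k,l,s,ce=cv2.connectedComponentsWithStats(m)
for i in range(1,k):
    if 400<s[i,4]<6000: u,v=s[i,0]+s[i,2]/2-.5,s[i,1]+s[i,3]/2-.5;print(s[i],onz(w,u,v,.064).round(4))
s=shot('side');print('side proj',np.round(proj(s,[.394,-.051,.064]),1))
h=(s['color'].max(2)<50).astype('uint8')
k,l,st,ce=cv2.connectedComponentsWithStats(h);print([(st[i].tolist()) for i in range(1,k) if 60<st[i,4]<900 and 330<st[i,0]<440 and st[i,1]>190])
E
```

```text
pos [ 0.396  -0.0521  0.1488] units [ 0.   -0.04  5.23] rows 6 each [ 0.001 -0.007  0.872]
[ 0.89 -0.09 -0.82  2.08 -0.07  1.12  0.18]
[613  66  27  72 786] [0.6292 0.0507 0.064 ]
[591 147  32  58 577] [ 0.636  -0.0089  0.064 ]
[ 283  170   63   63 3079] [ 0.3898 -0.0499  0.064 ]
[611 239  29  53 733] [ 0.6909 -0.0929  0.064 ]
side proj [378.9 220.6]
[]
```

View pics/w6.png

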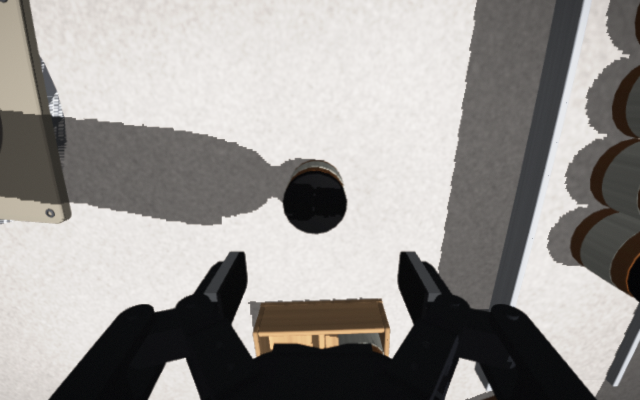

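The wrist view shows the last lid at (315,201), between the fingers (about column 322). The grasp clears everything around it.

jog_arm(dr=[[0, 0, 0], [0, 0, 0], [0, 0, 0], [0, 0, 0], [0, 0, 0], [0, 0, 0], [0, 0, 0], [0, 0, 0], [0, 0, 0]], translation=[[0, -0.1, 0.5], [0, 0, 0.8], [0, 0, 0.8], [0, 0, 0.8], [0, 0, 0.8], [0, 0, 0.8], [0, 0, 0.5], [0, 0, 0.23], [0, 0, 0]], jaw=[0.95, 0.95, 0.95, 0.95, 0.95, 0.95, 0.95, 0.95, 0.95])

```text
clock: 57.55
position: [0.3917, -0.0519, 0.0166]
ee_rot: [0.68, 0.733, -0.0, -0.001]
ft_force: [0.3, 0.7, 0.1]
grip_width: 0.947
grasp_force: 0.0
```

jog_arm(dr=[[0, 0, 0], [0, 0, 0], [0, 0, 0], [0, 0, 0], [0, 0, 0], [0, 0, 0]], translation=[[0, 0, 0], [0, 0, 0], [0, 0, 0], [0, 0, 0], [0, 0, 0], [0, 0, 0]], jaw=[0.4, 0.4, 0.4, 0.4, 0.4, 0.4])

```text
clock: 58.15
position: [0.3928, -0.0526, 0.0182]
ee_rot: [0.68, 0.733, 0.0, 0.001]
ft_force: [-2.0, 1.7, 6.3]
grip_width: 0.644
grasp_force: 37.2
```

```bash
python3 - <<'E'
from h import *
go([*slot(4),.145])
E
```

```text
pos [ 0.3928 -0.0526  0.0182] units [-3.73  9.68 -5.06] rows 10 each [-0.373  0.968 -0.506]
```

jog_arm(dr=[[0, 0, 0], [0, 0, 0], [0, 0, 0], [0, 0, 0], [0, 0, 0], [0, 0, 0], [0, 0, 0], [0, 0, 0], [0, 0, 0], [0, 0, 0]], translation=[[0, 0, -0.4], [0, 0, -0.9], [0, 0.2, -1], [-0.2, 0.5, -1], [-0.5, 0.8, -1], [-0.5, 1, -0.8], [-0.5, 1, 0], [-0.5, 1, 0], [-0.5, 1, 0], [-0.5, 1, 0]], jaw=[0.4, 0.4, 0.4, 0.4, 0.4, 0.4, 0.4, 0.4, 0.4, 0.4])

```text
clock: 59.15
position: [0.5612, -0.1208, 0.1457]
ee_rot: [0.681, 0.733, 0.0, 0.0]
ft_force: [0.3, 0.1, -0.5]
grip_width: 0.648
grasp_force: 37.6
```

jog_arm(dr=[[0, 0, 0], [0, 0, 0], [0, 0, 0], [0, 0, 0], [0, 0, 0], [0, 0, 0], [0, 0, 0], [0, 0, 0], [0, 0, 0], [0, 0, 0]], translation=[[-0.4, 1, 0], [-0.23, 0.9, 0], [0, 0.8, 0], [0, 0.48, 0], [0, 0, 0], [0, 0, 0.4], [0, 0, 0.6], [0, 0, 0.45], [0, 0, 0.2], [0, 0, 0]], jaw=[0.4, 0.4, 0.4, 0.4, 0.4, 0.4, 0.4, 0.4, 0.4, 0.4])

```text
clock: 60.15
position: [0.6399, -0.1301, 0.1026]
ee_rot: [0.68, 0.733, -0.001, -0.001]
ft_force: [0.5, -0.0, -0.8]
grip_width: 0.648
grasp_force: 37.7
```

```bash
python3 - <<'E'
from h import *
go([*slot(4,.004),.102])
E
```

```text
pos [ 0.6399 -0.1301  0.1026] units [0.33 0.05 0.02] rows 1 each [0.334 0.049 0.023]
```

jog_arm(dr=[[0, 0, 0], [0, 0, 0], [0, 0, 0], [0, 0, 0], [0, 0, 0], [0, 0, 0], [0, 0, 0]], translation=[[0.08, 0.03, 0], [0.08, 0.02, 0], [0.08, 0, 0], [0.06, 0, 0], [0, 0, 0], [0, 0, 0], [0, 0, 0]], jaw=[0.4, 0.4, 0.4, 0.4, 0.4, 0.4, 0.4])

```text
clock: 60.85
position: [0.6415, -0.1226, 0.1038]
ee_rot: [0.681, 0.733, -0.0, 0.0]
ft_force: [0.6, -1.0, -1.9]
grip_width: 0.645
grasp_force: 37.7
```

jog_arm(dr=[[0, 0, 0], [0, 0, 0], [0, 0, 0], [0, 0, 0]], translation=[[0.05, 0, 0], [0.04, 0, 0], [0, 0, 0], [0, 0, 0]], jaw=[0.4, 0.4, 0.4, 0.4])

```text
clock: 61.25
position: [0.6413, -0.1201, 0.1039]
ee_rot: [0.68, 0.733, -0.0, 0.0]
ft_force: [-1.0, 0.1, -1.9]
grip_width: 0.644
grasp_force: 37.7
```

jog_arm(dr=[[0, 0, 0], [0, 0, 0], [0, 0, 0], [0, 0, 0]], translation=[[0.05, 0, 0], [0.04, 0, 0], [0, 0, 0], [0, 0, 0]], jaw=[0.4, 0.4, 0.4, 0.4])

```text
clock: 61.65
position: [0.6412, -0.1179, 0.1038]
ee_rot: [0.68, 0.733, -0.0, 0.0]
ft_force: [1.3, 0.4, -1.7]
grip_width: 0.647
grasp_force: 37.7
```

jog_arm(dr=[[0, 0, 0], [0, 0, 0], [0, 0, 0], [0, 0, 0]], translation=[[0.05, -0.04, 0], [0.04, 0, 0], [0, 0, 0], [0, 0, 0]], jaw=[0.4, 0.4, 0.4, 0.4])

```text
clock: 62.05
position: [0.64, -0.1157, 0.1039]
ee_rot: [0.68, 0.733, -0.0, 0.0]
ft_force: [-0.8, 0.0, -0.9]
grip_width: 0.649
grasp_force: 37.7
```

jog_arm(dr=[[0, 0, 0], [0, 0, 0], [0, 0, 0], [0, 0, 0]], translation=[[0.04, 0, 0], [0.03, 0, 0], [0, 0, 0], [0, 0, 0]], jaw=[0.4, 0.4, 0.4, 0.4])

```text
clock: 62.45
position: [0.6399, -0.114, 0.1038]
ee_rot: [0.68, 0.733, 0.0, 0.0]
ft_force: [0.7, 0.3, -2.0]
grip_width: 0.651
grasp_force: 37.7
```

jog_arm(dr=[[0, 0, 0], [0, 0, 0], [0, 0, 0], [0, 0, 0]], translation=[[0.04, 0, 0], [0.04, 0, 0], [0, 0, 0], [0, 0, 0]], jaw=[0.4, 0.4, 0.4, 0.4])

```text
clock: 62.85
position: [0.6398, -0.1138, 0.1039]
ee_rot: [0.681, 0.732, -0.001, 0.001]
ft_force: [1.5, -5.6, -1.0]
grip_width: 0.647
grasp_force: 37.7
```

```bash
python3 - <<'E'
from h import *
print(manip.get_obs()['ft_force'])
c=shot('scene');s=shot('side')
z=[cv2.resize(x['color'][r:r+150,k:k+130,::-1],None,fx=3,fy=3,interpolation=cv2.INTER_CUBIC) for x,r,k in((c,130,260),(s,110,250))]
cv2.imwrite('pics/z7.png',np.hstack(z))
E
```

```text
[ 1.45863846 -5.59491663 -1.04476436]
```

View pics/z7.png

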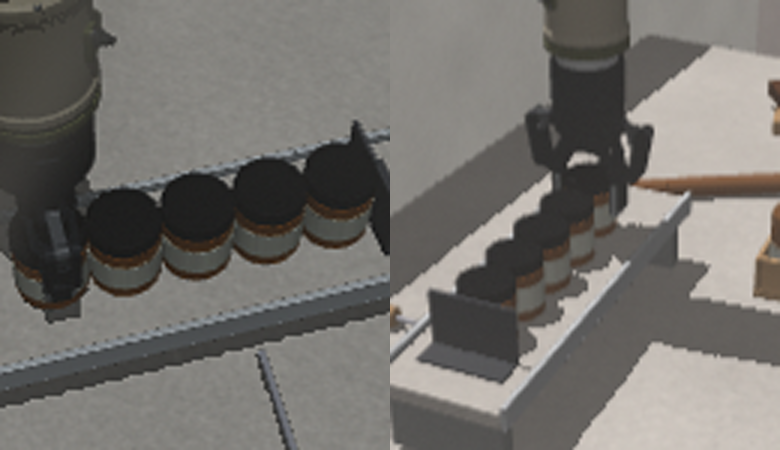

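Contact with the fourth jar is made, and the row is straight in both views. Now I'll set it down and release.

jog_arm(dr=[[0, 0, 0], [0, 0, 0], [0, 0, 0], [0, 0, 0], [0, 0, 0], [0, 0, 0], [0, 0, 0]], translation=[[-0.08, 0, 0], [0, 0, 0.06], [0, 0, 0.06], [0, 0, 0.06], [0, 0, 0.05], [0, 0, 0], [0, 0, 0]], jaw=[0.4, 0.4, 0.4, 0.4, 0.4, 0.4, 0.4])

```text
clock: 63.65
position: [0.6398, -0.1139, 0.0983]
ee_rot: [0.68, 0.733, -0.0, 0.0]
ft_force: [-2.1, -0.7, 3.5]
grip_width: 0.651
grasp_force: 38.0
```

jog_arm(dr=[[0, 0, 0], [0, 0, 0], [0, 0, 0], [0, 0, 0], [0, 0, 0], [0, 0, 0], [0, 0, 0], [0, 0, 0], [0, 0, 0], [0, 0, 0]], translation=[[0, 0, 0], [0, 0, 0], [0, 0, 0], [0, 0, 0], [0, 0, -0.4], [0, 0, -0.8], [0, 0, -1], [0, 0, -1], [0, 0, -1], [0, 0, -1]], jaw=[0.7, 0.85, 0.85, 0.85, 0.85, 0.85, 0.85, 0.85, 0.85, 0.85])

```text
clock: 64.65
position: [0.6398, -0.1139, 0.23]
ee_rot: [0.68, 0.733, 0.0, 0.0]
ft_force: [-0.4, 1.1, -0.0]
grip_width: 0.851
grasp_force: 0.0
```

jog_arm(dr=[[0, 0, 0], [0, 0, 0], [0, 0, 0], [0, 0, 0], [0, 0, 0], [0, 0, 0], [0, 0, 0], [0, 0, 0], [0, 0, 0], [0, 0, 0]], translation=[[0, 0, -1], [-0.2, -0.3, -1], [-0.4, -0.6, 0], [-0.5, -0.8, 0], [-0.5, -0.8, 0], [-0.5, -0.8, 0], [-0.4, -0.6, 0], [-0.2, -0.3, 0], [0, 0, 0], [0, 0, 0]], jaw=[0.85, 0.85, 0.85, 0.85, 0.85, 0.85, 0.85, 0.85, 0.85, 0.85])

```text
clock: 65.65
position: [0.5407, -0.1884, 0.2784]
ee_rot: [0.68, 0.733, 0.0, 0.0]
ft_force: [0.1, 1.0, 0.5]
grip_width: 0.853
grasp_force: 0.0
```

```bash
python3 - <<'E'
from h import *
c=shot('scene')
cv2.imwrite('pics/z8.png',cv2.resize(c['color'][100:310,160:520,::-1],None,fx=2.2,fy=2.2,interpolation=cv2.INTER_CUBIC))
E
```

```text
(no output)
```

View pics/z8.png

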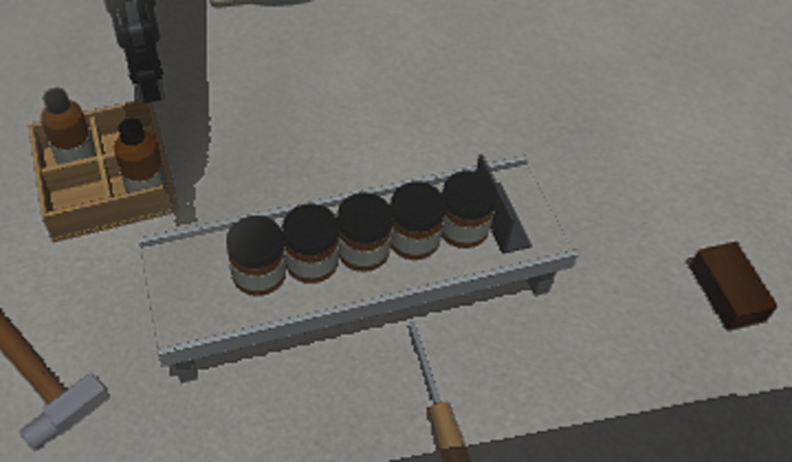

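The picture shows both bottles upright in separate cells and all five jars upright in one closed row from the bookend. The tools and the block have not moved.

```bash
python3 -c "
from workcell import manip
print(manip.hand_in())"
```

```text
the job is handed in; nothing more can be done
None
```

I handed the job in at about 66 s: both bottles stand upright in their own crate cells, and all five jars stand in one touching row from the bookend, within about 3 mm of the shelf's middle line by camera. The tools and wood block were not touched, and hand-in returned no verdict.

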